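# Clamp the coffee mill's hopper with the hex key, then switch the mill on

## Robot

A 6-joint arm with a two-finger parallel gripper is mounted at the origin on a cart in front of the work surface, level with it; the furniture and walls round the work are solid. World frame = base frame: x ahead of the robot, y to its left, z up, the work surface at z = 0. Lengths are in m, angles in degrees, forces in N, time in s.
With the tool pointing down it reaches from about 0.3 to 1 m from the base axis. Payload 5.1 kg.
Tool frame: the origin (TCP) lies between the finger pads; the fingertips stand 19 mm ahead of it and the grasp point (between the pads) is the TCP; z points along the fingers, y is the line along which they close (so a half turn about z gives the same grasp; the last joint's range is limited). The gripper opens to 95 mm and grips with 3 to 60 N. Pads are 20 mm wide; open, the fingers measure 119 mm over their backs; the gripper's body (75 mm by 180 mm) begins 59 mm behind the grasp point.
Start: joints at [-81.337, 7.093, 94.555, -0, 78.352, -4.733], TCP at [0.151, -0.632, 0.234] pointing down, gripper open.
Joint ranges: [-149.61, 149.61], [-58.7, 133.49], [1.44, 155.28], [-77.14, 257.14], [18.33, 153.61], [-166.67, 166.67]. Speed limits (degrees/s): [147.25, 147.25, 180, 180, 180, 180].

## Interface

Orientations are given as [roll, pitch, yaw] about the fixed x, y, z axes, in that order (R = Rz(yaw) Ry(pitch) Rx(roll)).
In Python, from cell import env gives the robot as it stands.
- The arm moves only by the tool drive_tool, never from a script. Its argument "moves" is a list of rows, each an object with "gripper": the opening, from -1 (shut) to 1 (fully open); "translation": the shift along the tool's x, y, z in units of 30 mm (1.0 is 30 mm), a list of three; "turn": the turn about the tool's z in units of 8 degrees (1.0 is 8 degrees). In form: [{"gripper": gripper, "translation": [dx, dy, dz], "turn": turn}, ...]. A call has 1 to 10 rows; each row shifts and turns the commanded pose from where the row before left it, along the tool's axes as they then stand; what a row does not reach is not made up. A row lasts 1/10 s, in which the tool goes at most 50 mm and 8.59 degrees, less where a joint would pass 70% of its speed; a pose out of reach is approached as far as the arm can. A call is refused whole if a number of a shift passes 1 or a number of a turn 1, either way. A call with a gripper value outside its range is refused whole. The fingers move at their own pace and stop on an object; "newtons" is the grip in N (left out, the last holds). Time passes only in rows, so rows that do not move let the fingers close. It gives the time, the measured TCP pose, the force, the opening and the grip force at its end, in the units of the state.
- env.sense(): the state, without advancing time (a new reading comes with each control period).
- env.capture(name): name is "side" or "top" or "wrist"; returns the picture (400x640x3 uint8, red, green, blue); there is no depth.
- env.camera_info(name): a dict with "mtx" (3x3 intrinsics, pixels), "pose" (4x4, takes a point from camera to world coordinates). Camera axes: x right, y up, looking along -z (the intrinsics and any distortion apply to the point x, -y, -z); pixel columns grow to the right and rows downward; lengths in m; the calibration is good to about 2 mm. The wrist camera is an equidistant fisheye: a pixel r from the principal point sees the ray r / f radians off the axis. A picture is of the moment at which its call begins: read the wrist's pose just before it. camera_info takes no time and is no camera call; for the wrist camera it gives the pose at the moment of the call.
- env.finish_job(): hands the job in; it is judged then, once.
Trained networks look in the newest picture that a camera, given by its name, has taken for a name from the list of things; names that differ only in an ending like _2 or _b are one class to them, and where a whole thing is asked for, a point or a joint stands for the part that bears it (a point fixed in the world has none). Each returns a list of dicts, best first, with "score" (0 to 1); they miss things now and then, are a little off and sometimes report something else, mostly with a low value. They report only what shows in the picture. A call takes as long as a camera call. They do not tell look-alikes from the thing itself.
- env.trace(camera, name): "pixels" (400x640 bool, what is visible of it) and "box" ([left, top, width, height] in pixels, round what is visible of it).
The state is a dict: "t": time; "joints": joint angles; "qvel": joint speeds; "joint_torque": joint torques, N m; "position": TCP position; "tool_rot": TCP orientation; "wrist_force": force on the tool from outside, world axes, zero at the start; "moment": the same for the moment, N m; "finger_gap": finger opening in m; "gripper_force": force on a finger pad.
Only numpy, scipy, OpenCV 4.12 (cv2) and the standard library are available. Lean on these libraries where they do the work, as an engineer would, in place of code of your own. Each camera call takes 0.05 s, during which the arm holds its last target. There are 200 camera calls.

## Task

The coffee mill's hopper has been cleaned and put back: with the T-handled hex key, turn the clamp screw down inside the steel boss clockwise until it is fully home. Then take the key out, stand it tip down in the white tumbler and let it go, and only then flip the mill's toggle switch on. Leave the tumbler standing and do not shift the other things on the worktop.

Things in the scene. Friction and masses are not known exactly. Their poses are not given: they have to be found in the camera images.
- coffee_mill: Electric bench coffee mill, heavy, does not move: aluminium box 160 mm (x) by 210 mm (y), flat steel deck 90 mm above the worktop. Origin: centre of its underside; its front (drawer knob, slots) faces its -x, +y is on the left of somebody facing that front. On the deck: hopper at (5, 52) mm, clamp boss at (15, -62) mm, toggle at (-52, -60) mm.
- hopper_lid (a point): Centre of the top of the mill's round hopper, 88 mm across, 180 mm above the worktop: an obstacle. A flat steel clamp dog reaches from the boss to the hopper's flange, its top less than 20 mm above the deck.
- boss_rim (a point): Centre of the rim of the steel clamp boss, a tube 38 mm across that stands 30 mm above the deck (rim 120 mm above the worktop). Its round bore is 19 mm across, countersunk to 29 mm at the rim; the hex socket lies at its bottom.
- socket_mouth (a point): Centre of the mouth of the clamp screw's hex socket, on the boss axis, 12 mm below the boss rim, 108 mm above the worktop. The socket is 15.5 mm across flats and 14 mm deep, with a flat floor (94 mm above the worktop). This point does not turn with the screw; its axes are those of the mill.
- clamp_screw (a joint): Clamp screw, rad, grows as it turns clockwise seen from above: 0 slack, 4.2 home against a hard stop. Starts between 0.5 and 1.4. Stiff (0.05 N m), stays where it is left, does not move up or down. At 0 two of the socket's six flats face the mill's +x and -x; at value q they are turned by q clockwise from there (the pattern repeats every 60 degrees).
- mill_switch (a joint): Toggle switch, rad: 0 = off, bat leaning 0.35 rad to the front of the mill (its -x); 0.7 = on, bat leaning as much to the back (+x). It springs away from its centre (0.35) to whichever side it is on, with some 0.6 N at the tip. Starts off.
- switch_tip (a point): End of the toggle's steel bat, which is 9 mm thick and 30 mm long from its pivot to this point. Moves with the bat.
- switch_pivot (a point): Pivot of the toggle, 7 mm above the deck (97 mm above the worktop), in a steel bush 16 to 22 mm across whose top is 8 mm above the deck; axes are those of the mill.
- hex_key: T-handled hex key, 120 g: steel hex bar 14 mm across flats with a black crossbar 56 mm long (y), 20 mm tall along the shaft (x), 16 mm thick (z). Origin: middle of the crossbar; x runs along the shaft to the tip, 105 mm away (last 3 mm tapered); two flats of the bar face +y and -y. Starts lying on the worktop, origin 8 mm up. Balances about 45 mm from the origin.
- key_tip (a point): Point of the hex key at the end of its shaft, on its axis.
- key_grip (a point): Point on the axis of the key's shaft, 50 mm from the tip and 55 mm from the crossbar's middle.
- tumbler: White tumbler, the only tall cup, open at the top: 68 mm across at the rim, narrower below, wall about 4 mm, 88 mm tall, about 250 g, inner floor about 6 mm above the worktop, loose. Origin: centre of its underside.
- sardine_tin: Bystander: flat fish tin, 63x105x26 mm. Origin: centre of its underside.
- garlic: Bystander: garlic bulb, 53 mm. Origin: centre of its underside.
- pepper_mill: Bystander: wooden pepper mill, 58 mm across, 120 mm tall. Origin: centre of its underside.
- salt_ramekin: Bystander: white ramekin of salt, 65 mm across, 42 mm tall. Origin: centre of its underside.
- pinch_bowl: Bystander: small grey bowl, 52 mm across, 26 mm tall, in front of the coffee mill. Origin: centre of its underside.
- salt_shaker: Bystander: glass salt shaker with a steel cap, 44 mm across, 90 mm tall. Origin: centre of its underside.
- teaspoon: Bystander: steel teaspoon, 130 mm long, 11 mm high. Origin: centre of its underside.
- oil_cruet: Bystander: pale oil bottle with a cork, 60 mm across, 142 mm tall. Origin: centre of its underside.
Not all that is in view belongs to the job. What is shaped like the tumbler but purple is not meant.

How it is judged (in metres and radians):
On the way, in this order (a step that is already met when the one before it is completed fails the run):
1. the key's tip is down in the screw's socket (z of key_tip in the frame of socket_mouth below -0.007 m and horizontal distance between key_tip and socket_mouth below 0.005 m), for 0.1 s.
2. the clamp screw is home, turned with the key in its socket (value of joint clamp_screw above 4.08 rad and z of key_tip in the frame of socket_mouth below -0.005 m and horizontal distance between key_tip and socket_mouth below 0.006 m), for 0.1 s.
3. the key stands tip down in the tumbler, let go (z of key_tip in the frame of tumbler between -0.005 and 0.03 m and horizontal distance between key_tip and tumbler below 0.03 m and z of hex_key in the frame of tumbler above 0.07 m and angle between tumbler's own z axis and vertical below 0.1 rad and height (world z) of tumbler below 0.012 m and contact force between the fingers and hex_key below 0.05 N), for 0.2 s.
4. the mill is switched on (value of joint mill_switch above 0.6 rad), for 0.2 s.
At the end, for the whole second after the job is handed in: The clamp screw is home (within 0.12 rad of its stop), the key rests tip down in the tumbler (tip within 30 mm of the tumbler's axis and of its underside, crossbar above it), let go and at rest, the tumbler stands upright on the worktop, and the toggle is on (value of joint clamp_screw above 4.08 rad and value of joint mill_switch above 0.6 rad and z of key_tip in the frame of tumbler between -0.005 and 0.03 m and horizontal distance between key_tip and tumbler below 0.03 m and z of hex_key in the frame of tumbler above 0.07 m and angle between tumbler's own z axis and vertical below 0.1 rad and height (world z) of tumbler below 0.012 m and linear speed of each of hex_key, tumbler below 0.02 m/s); the robot touches nothing.
It fails at once if the mill is switched on while the key is in or at the screw (value of joint mill_switch above 0.45 rad and horizontal distance between key_tip and socket_mouth below 0.05 m).
It fails at once if the tumbler is tipped over (angle between tumbler's own z axis and vertical above 0.6 rad).
It fails at once if a bystander is shifted by more than 20 mm (distance of any of sardine_tin, garlic, pepper_mill, salt_ramekin, pinch_bowl, salt_shaker, teaspoon, oil_cruet from where it was at the start of the episode above 0.02 m).
It also fails if it takes over 72 s, if anything falls off the work surface, if the arm or the gripper's body presses on something with over 40 N, if the wrist force passes 120 N, or if a joint passes its speed limit or range.

## Working session

There is one attempt and no reset: what is moved stays moved. The work goes in short steps, Python scripts to look and compute and a tool call to move; the robot and the scene stay as the last step left them, time stands still between calls to the robot, and variables do not carry over. Pictures are saved under pics/ and viewed, at most 10 in all, crops included, and the job is handed in when it is done.

Besides the shell and the picture viewer there is one more tool, called after "Call:" as name(argument=value, ...) on one line, values as JSON. drive_tool: Moves the arm, as the interface text tells. Its arguments: {"type":"object","properties":{"moves":{"type":"array"},"newtons":{"type":"number"}},"required":["moves"]}

```bash
ls; mkdir -p pics; cat > h.py <<'E'
import numpy as np, cv2
from cell import env
def ray(cam,px):
    c=env.camera_info(cam);K=np.array(c["mtx"]);P=np.array(c["pose"])
    d=np.array([(px[0]-K[0,2])/K[0,0],(px[1]-K[1,2])/K[1,1],1.])
    if cam=="wrist":
        r=np.hypot(d[0],d[1]);d=np.array([d[0]/r*np.sin(r),d[1]/r*np.sin(r),np.cos(r)]) if r>1e-9 else np.array([0,0,1.])
    return P[:3,3],P[:3,:3]@np.array([d[0],-d[1],-d[2]])
def at(cam,px,z):
    o,d=ray(cam,px);return o+d*(z-o[2])/d[2]
def proj(cam,p):
    c=env.camera_info(cam);K=np.array(c["mtx"]);P=np.array(c["pose"])
    q=P[:3,:3].T@(np.array(p)-P[:3,3]);q=q*[1,-1,-1]
    if cam=="wrist":
        r=np.hypot(q[0],q[1]);t=np.arctan2(r,q[2]);q=np.array([q[0]/r*t,q[1]/r*t,1])
    q=q/q[2];return np.array([K[0,0]*q[0]+K[0,2],K[1,1]*q[1]+K[1,2]])
def tri(a,b):
    (o1,d1),(o2,d2)=a,b;A=np.stack([d1,-d2],1);s=np.linalg.lstsq(A,o2-o1,rcond=None)[0]
    p,q=o1+d1*s[0],o2+d2*s[1];return (p+q)/2,np.linalg.norm(p-q)
def save(n,im,s=1):
    cv2.imwrite(f"pics/{n}.png",cv2.resize(im[:,:,::-1],None,fx=s,fy=s,interpolation=cv2.INTER_CUBIC))
E
python3 - <<'E'
from h import *
for c in("top","side"):
    save(c,env.capture(c),1.25)
    i=env.camera_info(c);print(c,np.round(i["mtx"],1).tolist(),np.round(i["pose"],3).tolist())
    for n in("hex_key","tumbler","coffee_mill","boss_rim","mill_switch","hopper_lid","pinch_bowl"):
        for r in env.trace(c,n)[:2]:
            ys,xs=np.nonzero(r["pixels"]);print(n,round(r["score"],2),r["box"],round(xs.mean(),1),round(ys.mean(),1))
print(env.sense())
E
```

```text
pics
top [[362.8, 0.0, 319.4], [0.0, 362.8, 196.8], [0.0, 0.0, 1.0]] [[-0.003, 0.982, -0.189, 0.424], [-0.999, -0.011, -0.04, 0.057], [-0.041, 0.188, 0.981, 1.017], [0.0, 0.0, 0.0, 1.0]]
hex_key 0.73 [423.3, 202.5, 32.2, 44.8] 439.3 227.5
tumbler 0.7 [190.1, 196.3, 34.1, 30.6] 208.7 212.9
tumbler 0.2 [446.0, 166.3, 24.4, 22.8] 457.1 176.8
coffee_mill 0.55 [295.2, 146.4, 86.0, 67.2] 337.2 180.7
coffee_mill 0.47 [235.6, 140.4, 19.0, 29.8] 245.7 156.8
boss_rim 0.67 [247.7, 176.9, 20.4, 19.2] 256.5 186.5
boss_rim 0.65 [298.1, 148.3, 80.4, 66.4] 338.0 180.4
hopper_lid 0.93 [299.0, 146.1, 80.1, 71.4] 337.7 180.7
pinch_bowl 0.69 [332.9, 219.1, 15.7, 18.2] 340.3 227.0
pinch_bowl 0.37 [375.3, 231.3, 11.3, 40.9] 381.4 259.3
side [[485.9, 0.0, 327.1], [0.0, 485.9, 197.6], [0.0, 0.0, 1.0]] [[0.99, 0.052, -0.127, 0.407], [-0.138, 0.36, -0.923, -1.221], [-0.002, 0.931, 0.364, 0.651], [0.0, 0.0, 0.0, 1.0]]
hex_key 0.74 [303.5, 282.4, 41.6, 29.5] 321.4 296.2
tumbler 0.96 [274.6, 189.4, 18.6, 24.1] 284.8 196.6
tumbler 0.95 [301.6, 177.5, 18.0, 27.5] 308.8 189.7
coffee_mill 0.84 [318.5, 176.4, 66.3, 8
[... 217 characters left out ...]
11.6] 309.1 242.7
{'t': 0.8, 'joints': array([-8.13364128e+01,  7.09266945e+00,  9.45547320e+01,  1.52513637e-03,
        7.83515702e+01, -4.73407269e+00]), 'qvel': array([-0.09497144,  0.01073206,  0.03165033,  0.10974748,  0.06714599,
        0.07387116]), 'joint_torque': array([-2.84936577e-04, -4.17535186e+01, -3.60210693e+01,  7.74743920e-02,
        4.27898287e-02,  1.71209018e-05]), 'position': array([ 0.15057224, -0.63231383,  0.2336675 ]), 'tool_rot': array([ 1.79998852e+02, -1.40376485e-03,  1.33973520e+01]), 'wrist_force': array([ 1.49153063, -0.51375317,  0.49615873]), 'moment': array([-0.01869879,  0.00988712, -0.00258486]), 'gripper_force': 0.0, 'finger_gap': 0.094739001020822}
```

View pics/top.png

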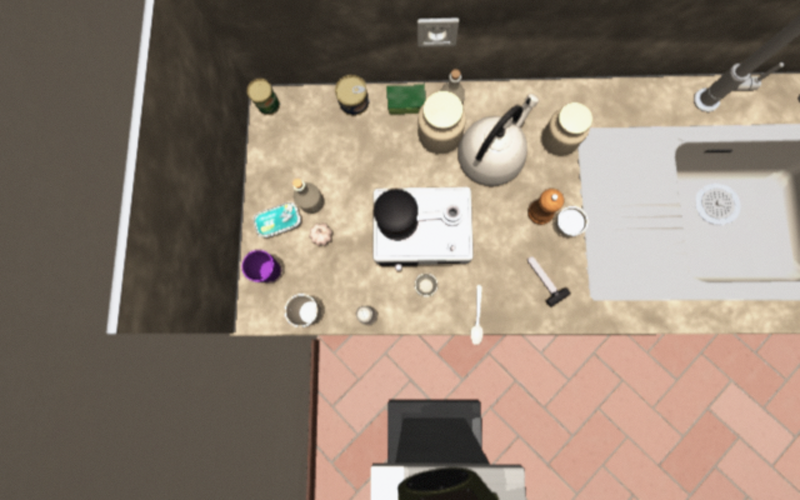

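View pics/side.png

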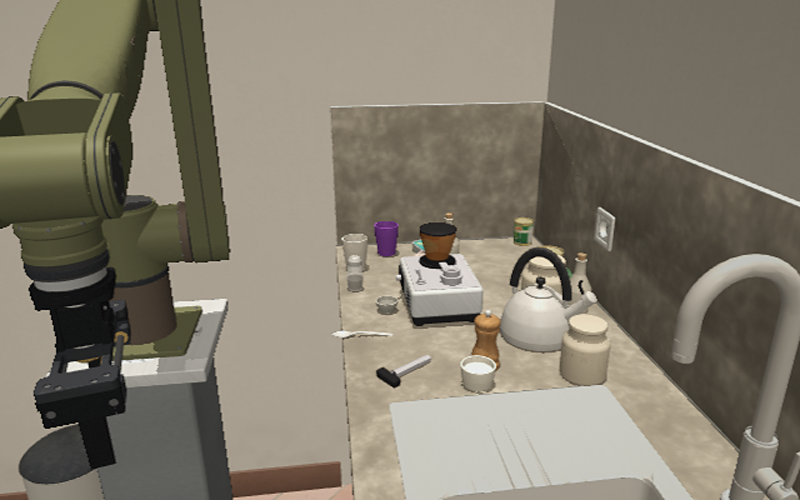

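The top view (800 px scale) shows:
- The key: crossbar at (557,297), tip at (532,262).
- The mill at (422,225).
- The teaspoon at (478,315) and the pinch bowl at (426,285).

Two things are tumbler-shaped: a white one at (303,310) and a purple one at (260,266). The white one matches the description. The network's top box (208,213 unscaled) is the purple one.

Next I'll work out positions and confirm the tumbler in a crop.

```bash
python3 - <<'E'
from h import *
t=lambda x,y,z:np.round(at("top",(x/1.25,y/1.25),z),3)
print("key cross",t(557,297,.016),"tip",t(532,262,.01))
print("white rim",t(303,308,.088),"side",np.round(at("side",(355/1.25,238/1.25),.088),3))
print("mill corners deck",t(374,188,.09),t(470,188,.09),t(374,260,.09),t(470,261,.09))
print("boss",t(452,211,.12),"hopper",t(396,211,.18),"toggle",t(451,247,.12))
print("spoon",t(478,290,.01),t(477,340,.01),"pinch",t(426,285,.026),"shaker",t(365,315,.09),"pepper",t(553,197,.12), "ramekin",t(572,221,.04))
im=env.capture("top");im2=env.capture("side")
a=cv2.resize(im[180:280,180:280],(390,390),interpolation=2);b=cv2.resize(im2[150:250,250:350],(390,390),interpolation=2)
save("cups",np.hstack([a,b]))
E
```

```text
key cross [ 0.5   -0.244  0.016] tip [ 0.578 -0.196  0.01 ]
white rim [0.475 0.294 0.088] side [0.472 0.291 0.088]
mill corners deck [0.729 0.149 0.09 ] [ 0.726 -0.055  0.09 ] [0.573 0.148 0.09 ] [ 0.569 -0.05   0.09 ]
boss [ 0.668 -0.014  0.12 ] hopper [0.653 0.098 0.18 ] toggle [ 0.593 -0.01   0.12 ]
spoon [ 0.517 -0.075  0.01 ] [ 0.409 -0.069  0.01 ] pinch [0.527 0.04  0.026] shaker [0.46  0.165 0.09 ] pepper [ 0.694 -0.218  0.12 ] ramekin [ 0.663 -0.28   0.04 ]
```

View pics/cups.png

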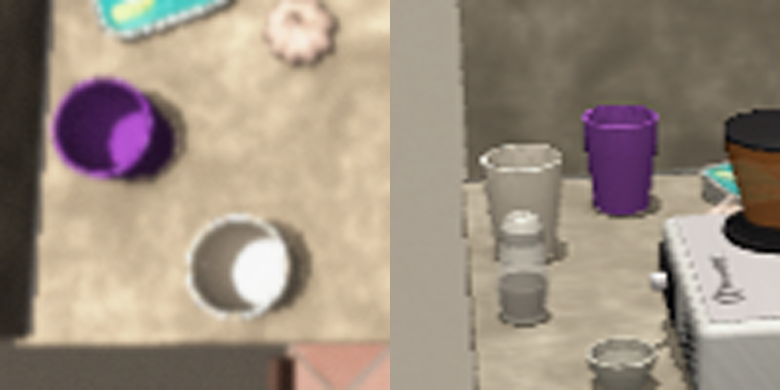

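The crop shows the white tumbler plainly (left half, about (238,267)). Its position is about (0.474, 0.293) from both cameras. Now I'll move above the key.

Call:
drive_tool(moves=[{"gripper": 1, "translation": [0.95, -0.71, 0], "turn": 0}, {"gripper": 1, "translation": [0.95, -0.71, 0], "turn": 0}, {"gripper": 1, "translation": [0.95, -0.71, 0], "turn": 0}, {"gripper": 1, "translation": [0.95, -0.71, 0], "turn": 0}, {"gripper": 1, "translation": [0.95, -0.71, 0], "turn": 0}, {"gripper": 1, "translation": [0.95, -0.71, 0], "turn": 0}, {"gripper": 1, "translation": [0.95, -0.71, 0], "turn": 0}, {"gripper": 1, "translation": [0.95, -0.71, 0], "turn": 0}, {"gripper": 1, "translation": [0.95, -0.71, 0], "turn": 0}, {"gripper": 1, "translation": [0.95, -0.71, 0], "turn": 0}])

```text
t: 1.9
position: [0.3792, -0.3579, 0.2339]
tool_rot: [180.0, -0.0, 13.4]
wrist_force: [0.5, 1.0, 0.3]
finger_gap: 0.0952
gripper_force: 0.0
```

Call:
drive_tool(moves=[{"gripper": 1, "translation": [0.95, -0.71, 0], "turn": 0}, {"gripper": 1, "translation": [0.95, -0.71, 0], "turn": 0}, {"gripper": 1, "translation": [0.95, -0.71, 0], "turn": 0}, {"gripper": 1, "translation": [0.95, -0.71, 0], "turn": 0}, {"gripper": 1, "translation": [0, 0, 0], "turn": -0.75}, {"gripper": 1, "translation": [0, 0, 0], "turn": -0.75}, {"gripper": 1, "translation": [0, 0, 0], "turn": -0.75}, {"gripper": 1, "translation": [0, 0, 0], "turn": 0}, {"gripper": 1, "translation": [0, 0, 0], "turn": 0}])

```text
t: 2.8
position: [0.4696, -0.2498, 0.2337]
tool_rot: [180.0, -0.0, 31.3]
wrist_force: [0.3, 0.5, -0.9]
finger_gap: 0.095
gripper_force: 0.0
```

```bash
python3 - <<'E'
from h import *
s=env.sense();print(s["position"],s["tool_rot"],s["joints"])
save("w1",env.capture("wrist"),1.25)
i=env.camera_info("wrist");print(np.round(i["mtx"],1).tolist(),np.round(i["pose"],3).tolist())
for n in("hex_key",):
  for r in env.trace("wrist",n)[:2]:
    m=r["pixels"];print(n,r["score"],r["box"])
    ys,xs=np.nonzero(m)
    P=np.array([at("wrist",(x,y),.012)[:2] for x,y in zip(xs,ys)])
    c=P.mean(0);u,S,v=np.linalg.svd(P-c);print(c,v[0],np.degrees(np.arctan2(v[0][1],v[0][0])))
    a=(P-c)@v[0];print(c+v[0]*a.min(),c+v[0]*a.max())
E
```

```text
[ 0.4696127  -0.24977944  0.23373254] [ 1.79993156e+02 -3.80710071e-03  3.12723426e+01] [-3.37915610e+01 -8.00940649e+00  1.09558464e+02  5.78316493e-04
  7.84431312e+01  2.49359809e+01]
[[309.7, 0.0, 322.9], [0.0, 309.7, 196.5], [0.0, 0.0, 1.0]] [[0.52, 0.829, 0.205, 0.529], [-0.854, 0.505, 0.125, -0.214], [0.0, -0.24, 0.971, 0.385], [0.0, 0.0, 0.0, 1.0]]
hex_key 0.61 [313.5, 68.6, 46.3, 97.0]
[ 0.52718352 -0.2316473 ] [-0.83954008 -0.54329777] -147.09158455453
[ 0.58914776 -0.19154792] [ 0.49219874 -0.25428726]
```

View pics/w1.png

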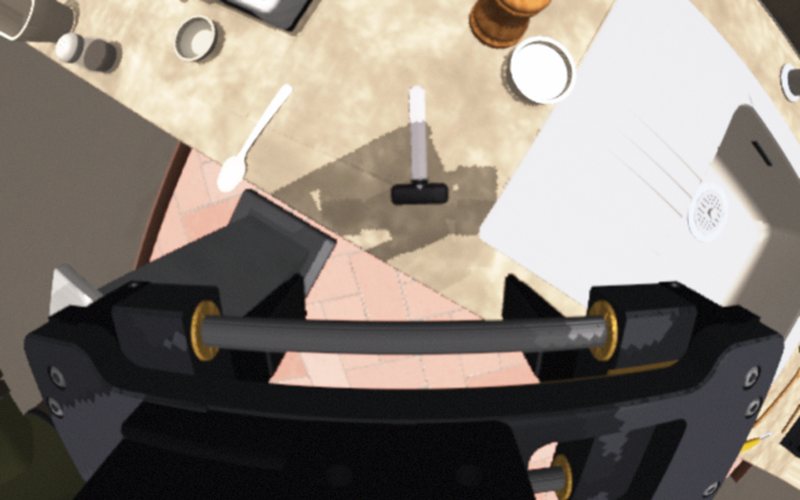

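The wrist view shows the key plainly: crossbar middle near (419,193), tip near (417,88). Nothing lies beside the crossbar.

```bash
python3 - <<'E'
from h import *
w=lambda x,y,z:at("wrist",(x/1.25,y/1.25),z)
a=w(419.5,184,.016);a2=w(419.5,184,.008);b=w(417,88,.012);print(a,a2,b,np.linalg.norm(b-a))
l=w(391.5,195,.008);r=w(448,193,.008);print(l,r,np.linalg.norm(l-r))
print("top face",w(391.5,193,.012),w(448,192,.012))
m=env.trace("wrist","hex_key")[0]["pixels"].astype(np.uint8)
ys,xs=np.nonzero(m)
P=np.array([at("wrist",(x,y),.008)[:2] for x,y in zip(xs,ys)])
k=cv2.fitLine(P.astype(np.float32),cv2.DIST_L1,0,1e-4,1e-4).ravel();print(k,np.degrees(np.arctan2(k[1],k[0])))
d=k[:2]*np.sign(k[0]);n=np.array([-d[1],d[0]]);t=(P-k[2:])@d;s=(P-k[2:])@n
for lo in np.arange(t.min(),t.max(),.008):
    q=(t>=lo)&(t<lo+.008);print(round(lo,4),q.sum(),np.round([s[q].min(),s[q].max(),s[q].mean()],4))
print("base pt",k[2:]+d*t.min(),k[2:]+d*t.max())
E
```

```text
[ 0.51014826 -0.24348097  0.016     ] [ 0.50974705 -0.2441101   0.008     ] [ 0.58807361 -0.1931828   0.012     ] 0.09283460919747229
[ 0.4863131  -0.22644262  0.008     ] [ 0.5169474  -0.27254226  0.008     ] 0.055350140594923616
top face [ 0.48843175 -0.22530986  0.012     ] [ 0.51789744 -0.2714028   0.012     ]
[ 0.8400593   0.5424946   0.5411932  -0.22267973] 32.85362
-0.0589 268 [-0.0282  0.0282 -0.0003]
-0.0509 308 [-0.0283  0.0282 -0.0004]
-0.0429 249 [-0.0283  0.0279  0.0007]
-0.0349 85 [-0.0077  0.0082 -0.0002]
-0.0269 88 [-0.0079  0.0068 -0.0003]
-0.0189 83 [-0.0079  0.0066 -0.0005]
-0.0109 73 [-0.0069  0.0064  0.0001]
-0.0029 85 [-0.0072  0.0073 -0.    ]
0.0051 78 [-0.0073  0.0072 -0.0001]
0.0131 85 [-0.0074  0.007   0.0003]
0.0211 72 [-0.0065  0.0068  0.0002]
0.0291 84 [-0.0067  0.0066 -0.    ]
0.0371 72 [-0.0069  0.0064 -0.0003]
0.0451 85 [-0.0072  0.0072 -0.0004]
0.0531 35 [-0.006   0.0072  0.0005]
base pt [ 0.49174133 -0.25461482] [ 0.58977987 -0.19130336]
```

Call:
drive_tool(moves=[{"gripper": 1, "translation": [0, 0, 0], "turn": -0.2}, {"gripper": 1, "translation": [0.9, 0.54, 0], "turn": 0}, {"gripper": 1, "translation": [0, 0, 0.9], "turn": 0}, {"gripper": 1, "translation": [0, 0, 0.9], "turn": 0}, {"gripper": 1, "translation": [0, 0, 0.9], "turn": 0}, {"gripper": 1, "translation": [0, 0, 0.9], "turn": 0}, {"gripper": 1, "translation": [0, 0, 0.9], "turn": 0}, {"gripper": 1, "translation": [0, 0, 0.9], "turn": 0}, {"gripper": 1, "translation": [0, 0, 0.9], "turn": 0}, {"gripper": 1, "translation": [0, 0, 0.76], "turn": 0}])

```text
t: 3.95
position: [0.5006, -0.2485, 0.0203]
tool_rot: [-179.9, 0.0, 33.0]
wrist_force: [0.4, -0.2, -0.4]
finger_gap: 0.095
gripper_force: 0.0
```

Call:
drive_tool(moves=[{"gripper": 1, "translation": [0, 0, 0], "turn": 0}, {"gripper": -1, "translation": [0, 0, 0], "turn": 0}, {"gripper": -1, "translation": [0, 0, 0], "turn": 0}, {"gripper": -1, "translation": [0, 0, 0], "turn": 0}, {"gripper": -1, "translation": [0, 0, 0], "turn": 0}, {"gripper": -1, "translation": [0, 0, 0], "turn": 0}, {"gripper": -1, "translation": [0, 0, 0], "turn": 0}, {"gripper": -1, "translation": [0, 0, 0], "turn": 0}], newtons=4)

```text
t: 4.75
position: [0.5011, -0.2487, 0.022]
tool_rot: [180.0, -0.0, 33.0]
wrist_force: [-0.1, 0.1, 0.8]
finger_gap: 0.0558
gripper_force: 4.0
```

Gripped at 55.8 mm, which matches the crossbar length. I'll lift slowly with the light grip so the key swings down.

Call:
drive_tool(moves=[{"gripper": -1, "translation": [0, 0, -0.4], "turn": 0}, {"gripper": -1, "translation": [0, 0, -0.4], "turn": 0}, {"gripper": -1, "translation": [0, 0, -0.4], "turn": 0}, {"gripper": -1, "translation": [0, 0, -0.4], "turn": 0}, {"gripper": -1, "translation": [0, 0, -0.4], "turn": 0}, {"gripper": -1, "translation": [0, 0, -0.4], "turn": 0}, {"gripper": -1, "translation": [0, 0, -0.5], "turn": 0}, {"gripper": -1, "translation": [0, 0, -0.5], "turn": 0}, {"gripper": -1, "translation": [0, 0, -0.5], "turn": 0}, {"gripper": -1, "translation": [0, 0, -0.5], "turn": 0}])

```text
t: 5.75
position: [0.5011, -0.2487, 0.1553]
tool_rot: [180.0, -0.0, 33.0]
wrist_force: [0.0, -0.7, -1.9]
finger_gap: 0.0562
gripper_force: 4.0
```

Call:
drive_tool(moves=[{"gripper": -1, "translation": [0, 0, -0.8], "turn": 0}, {"gripper": -1, "translation": [0, 0, -0.8], "turn": 0}, {"gripper": -1, "translation": [0, 0, -0.8], "turn": 0}, {"gripper": -1, "translation": [0, 0, -0.8], "turn": 0}, {"gripper": -1, "translation": [0, 0, 0], "turn": 0}, {"gripper": -1, "translation": [0, 0, 0], "turn": 0}])

```text
t: 6.35
position: [0.5011, -0.2487, 0.2502]
tool_rot: [180.0, -0.0, 33.0]
wrist_force: [-0.1, 0.3, -0.9]
finger_gap: 0.0558
gripper_force: 4.0
```

```bash
python3 - <<'E'
from h import *
s=env.sense();print(s["position"],s["tool_rot"],s["finger_gap"],s["gripper_force"])
a=env.capture("wrist");b=env.capture("side")
for c in("wrist","side"):
    print(env.camera_info(c)["pose"][0][3])
    for r in env.trace(c,"hex_key")[:2]: print(c,r["score"],r["box"])
p=np.array(s["position"]);print(proj("side",p),proj("wrist",p-[0,0,.012]),proj("wrist",p-[0,0,.117]))
u,v=proj("side",p-[0,0,.06]).astype(int);print(u,v)
x0=max(u-40,0);y0=max(v-40,0)
save("hang",np.hstack([cv2.resize(a[40:240,200:440],(480,400)),cv2.resize(b[y0:y0+80,x0:x0+60],(300,400),interpolation=2)]))
E
```

```text
[ 0.50112667 -0.24870417  0.25019668] [ 1.79957443e+02 -2.05956333e-02  3.29951737e+01] 0.05584514199972893 3.9999568462371826
0.5587212598913028
wrist 0.72 [275.3, 117.1, 96.0, 139.6]
wrist 0.33 [133.9, 34.0, 34.1, 35.7]
0.40715580591229783
side 0.83 [295.7, 205.5, 38.7, 35.7]
[308.72117636 205.9747651 ] [323.49771448 246.09021993] [323.64212023 199.23081235]
309 231
```

View pics/hang.png

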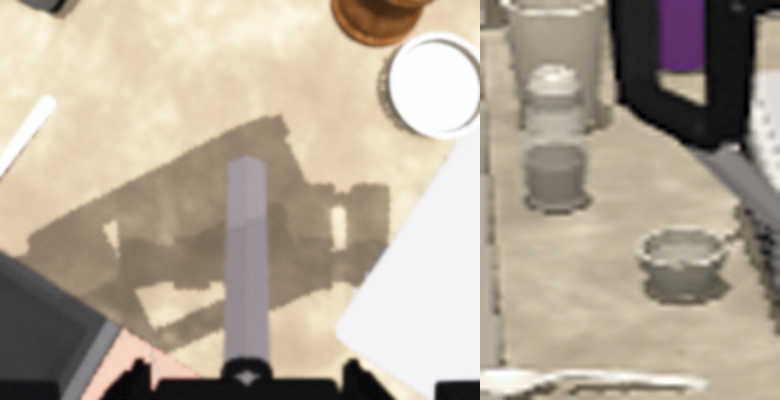

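The key hangs tilted, with its tip forward at wrist crop (246,160); the pads are holding it part-way. I'll ease the grip to 3 N and shake it along tool x so it settles downward.

Call:
drive_tool(moves=[{"gripper": -1, "translation": [0, 0, 0], "turn": 0}, {"gripper": -1, "translation": [0.6, 0, 0], "turn": 0}, {"gripper": -1, "translation": [-0.6, 0, 0], "turn": 0}, {"gripper": -1, "translation": [0.6, 0, 0], "turn": 0}, {"gripper": -1, "translation": [-0.6, 0, 0], "turn": 0}, {"gripper": -1, "translation": [0.6, 0, 0], "turn": 0}, {"gripper": -1, "translation": [-0.6, 0, 0], "turn": 0}, {"gripper": -1, "translation": [0, 0, 0], "turn": 0}, {"gripper": -1, "translation": [0, 0, 0], "turn": 0}], newtons=3)

```text
t: 7.45
position: [0.501, -0.2487, 0.2498]
tool_rot: [180.0, -0.0, 33.0]
wrist_force: [-0.7, 0.4, -1.5]
finger_gap: 0.0559
gripper_force: 3.0
```

```bash
cat >> h.py <<'E'
def tilt():
    s=env.sense();p=np.array(s["position"]);y=np.radians(s["tool_rot"][2]);xd=np.array([np.cos(y),np.sin(y),0]);yd=np.array([np.sin(y),-np.cos(y),0])
    env.capture("wrist");R=env.trace("wrist","hex_key")[:2];print([(round(r["score"],2),np.round(r["box"]).tolist()) for r in R])
    m=R[0]["pixels"];ys,xs=np.nonzero(m);o=p-[0,0,.013]
    yt=ys.min();xt=xs[ys<=yt+2].mean()
    from scipy.optimize import minimize_scalar
    f=lambda a:proj("wrist",o+.105*(np.sin(a)*xd-np.cos(a)*np.array([0,0,1]))+0.007*xd)[1]-yt
    b=min(np.radians(np.arange(-30,91)),key=lambda a:abs(f(a)))
    print("tip px",xt,yt,"tilt deg",np.degrees(b),"expected col",proj("wrist",o+.105*(np.sin(b)*xd-np.cos(b)*np.array([0,0,1])))[0])
    return np.degrees(b)
E
python3 -c "
from h import *
tilt();s=env.sense();print(s['position'],s['finger_gap'],s['gripper_force'])"
```

```text
[(0.8, [276.0, 180.0, 96.0, 79.0]), (0.62, [123.0, 0.0, 137.0, 46.0])]
tip px 322.32 181 tilt deg 5.0 expected col 322.2478745616973
[ 0.50114877 -0.24864213  0.2499043 ] 0.0557102444770563 2.9999784752726555
```

Call:
drive_tool(moves=[{"gripper": -1, "translation": [0.6, 0, 0], "turn": 0}, {"gripper": -1, "translation": [-0.6, 0, 0], "turn": 0}, {"gripper": -1, "translation": [0.5, 0, 0], "turn": 0}, {"gripper": -1, "translation": [-0.5, 0, 0], "turn": 0}, {"gripper": -1, "translation": [0.4, 0, 0], "turn": 0}, {"gripper": -1, "translation": [-0.4, 0, 0], "turn": 0}, {"gripper": -1, "translation": [0.3, 0, 0], "turn": 0}, {"gripper": -1, "translation": [-0.3, 0, 0], "turn": 0}, {"gripper": -1, "translation": [0, 0, 0], "turn": 0}, {"gripper": -1, "translation": [0, 0, 0], "turn": 0}], newtons=3)

```text
t: 8.55
position: [0.5008, -0.2489, 0.2499]
tool_rot: [180.0, -0.0, 33.0]
wrist_force: [0.2, 0.2, -1.7]
finger_gap: 0.056
gripper_force: 3.0
```

```bash
python3 -c "
from h import *
tilt();s=env.sense();print(s['position'],s['finger_gap'],s['joints'])"
```

```text
[(0.78, [279.0, 188.0, 91.0, 69.0]), (0.62, [136.0, 31.0, 34.0, 36.0])]
tip px 322.0833333333333 186 tilt deg 3.0000000000000004 expected col 322.2604361206605
[ 0.50100245 -0.24875216  0.24988296] 0.05583900249242246 [-3.19053275e+01 -4.94538555e+00  1.05199846e+02  3.65099883e-03
  7.97407265e+01  2.51125367e+01]
```

Call:
drive_tool(moves=[{"gripper": -1, "translation": [0.4, -0.2, -0.2], "turn": 0}, {"gripper": -1, "translation": [0.8, -0.4, -0.2], "turn": 0}, {"gripper": -1, "translation": [0.8, -0.4, -0.2], "turn": 0}, {"gripper": -1, "translation": [0.8, -0.4, -0.2], "turn": 0}, {"gripper": -1, "translation": [0.8, -0.4, -0.2], "turn": 0}, {"gripper": -1, "translation": [0.8, -0.4, 0], "turn": 0}, {"gripper": -1, "translation": [0.8, -0.4, 0], "turn": 0}, {"gripper": -1, "translation": [0.65, -0.33, 0], "turn": 0}, {"gripper": -1, "translation": [0, 0, 0], "turn": 0}, {"gripper": -1, "translation": [0, 0, 0], "turn": 0}], newtons=10)

```text
t: 9.65
position: [0.6006, -0.0786, 0.2801]
tool_rot: [180.0, 0.0, 33.1]
wrist_force: [-1.2, -0.2, -1.9]
finger_gap: 0.0558
gripper_force: 10.0
```

```bash
python3 - <<'E'
from h import *
tilt();s=env.sense();print(s["position"],s["tool_rot"])
a=env.capture("wrist")
for n in("boss_rim","mill_switch","hopper_lid"):
    for r in env.trace("wrist",n)[:3]: 
        ys,xs=np.nonzero(r["pixels"]);b=r["box"];print(n,round(r["score"],2),np.round(b),np.round(at("wrist",(b[0]+b[2]/2,b[1]+b[3]/2),.12),4))
u,v=proj("wrist",[.667,-.014,.12]).astype(int);print(u,v)
import json
x0,y0=max(u-75,0),max(v-56,0);print(x0,y0)
save("boss",a[y0:y0+112,x0:x0+150],5)
E
```

```text
[(0.74, [277.0, 186.0, 92.0, 74.0])]
tip px 323.69565217391306 185 tilt deg 3.0000000000000004 expected col 321.4929858449145
[ 0.60023966 -0.07959885  0.28001126] [1.79988216e+02 8.48062316e-03 3.29810162e+01]
boss_rim 0.75 [145.   0. 222. 186.] [0.6468 0.0295 0.12  ]
mill_switch 0.55 [258. 151.  20.  17.] [ 0.596  -0.0172  0.12  ]
hopper_lid 0.83 [148.   1. 221. 185.] [0.6474 0.0273 0.12  ]
303 98
228 42
```

View pics/boss.png

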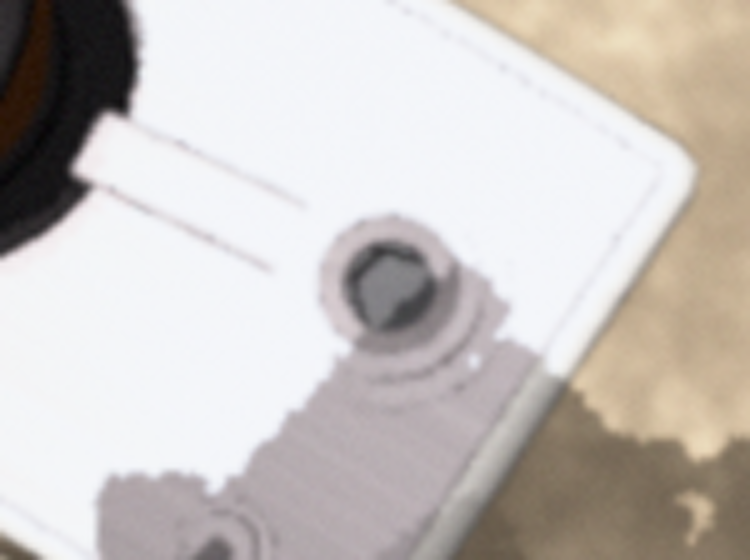

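The crop shows the boss at about (394,288), with the dark bore and a lighter hex floor at (388,287), partly shadowed. I'll rectify it at the socket plane to read the hex angle.

```bash
python3 - <<'E'
from h import *
f=lambda x,y,z:np.round(at("wrist",(228+x/5-.4,42+y/5-.4),z),4)
print("csk rim",f(395,288,.12),"bore",f(389,287,.112),"mill corner",f(690,165,.09),"toggle",f(215,545,.12))
a=np.mean([env.capture("wrist").astype(float) for _ in range(4)],0).astype(np.uint8)
def rect(c,z,half,n):
    g=np.linspace(half,-half,n)
    M=np.array([[proj("wrist",[c[0]+gx,c[1]+gy,z]) for gy in g] for gx in g]).astype(np.float32)
    return cv2.remap(a,M[...,0],M[...,1],cv2.INTER_CUBIC)
c=f(389,287,.108)
r1=rect(c,.12,.028,380);r2=rect(c,.108,.013,380)
g=r2.astype(float);g=np.clip((g-50)/(170-50)*255,0,255).astype(np.uint8)
save("hex",np.hstack([r1,g]))
print(c)
E
```

```text
csk rim [ 0.6681 -0.0174  0.12  ] bore [ 0.6679 -0.0156  0.112 ] mill corner [ 0.7277 -0.0535  0.09  ] toggle [ 0.605  -0.0144  0.12  ]Traceback (most recent call last):
  File "<stdin>", line 10, in <module>
  File "<stdin>", line 7, in rect
  File "h.py", line 12, in proj
    c=env.camera_info(cam);K=np.array(c["mtx"]);P=np.array(c["pose"])
ValueError: time passes only in moves, steps and waits
```

```bash
python3 - <<'E'
import h
from h import *
f=lambda x,y,z:at("wrist",(228+x/5-.4,42+y/5-.4),z)
c=f(389,287,.108)
a=np.mean([env.capture("wrist").astype(float) for _ in range(4)],0).astype(np.uint8)
I=env.camera_info("wrist");K=np.array(I["mtx"]);P=np.array(I["pose"])
def rect(c,z,half,n):
    g=np.linspace(half,-half,n);X,Y=np.meshgrid(c[0]+g,c[1]+g,indexing="ij")
    q=(np.stack([X,Y,np.full_like(X,z)],-1)-P[:3,3])@P[:3,:3]*[1,-1,-1]
    uv=cv2.fisheye.distortPoints((q[...,:2]/q[...,2:]).reshape(-1,1,2),K,np.zeros(4)).reshape(n,n,2).astype(np.float32)
    return cv2.remap(a,uv[...,0],uv[...,1],cv2.INTER_CUBIC)
r1=rect(c,.12,.028,380);r2=rect(c,.108,.013,380)
g=r2.astype(float);g=np.clip((g-50)/(170-50)*255,0,255).astype(np.uint8)
save("hex",np.hstack([r1,g]));print(c)
E
```

```text
[ 0.6681327  -0.01486219  0.108     ]
```

View pics/hex.png

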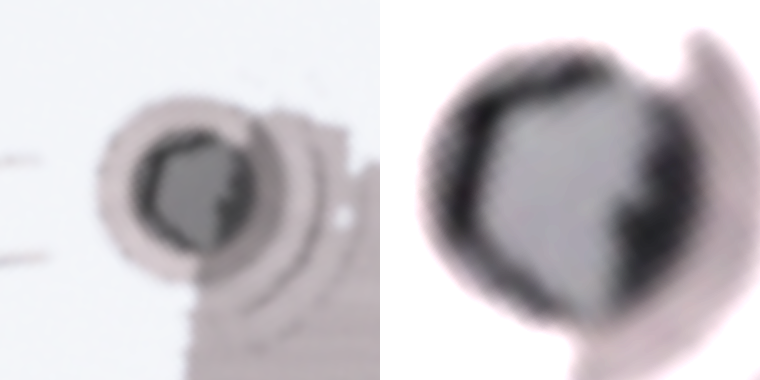

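In the rectified view (up = +x, left = +y) the bore is centred at (195,191) and the hex edges run at about 14° to image-right. That puts the boss axis near (0.668, -0.0152), and the flats facing about 14° mod 60 in world. So q ≈ 0.84 rad, which is inside the stated range. The tool yaw should be about 164°, so I'll rotate the key there in place.

Call:
drive_tool(moves=[{"gripper": -1, "translation": [0, 0, 0], "turn": -0.6}, {"gripper": -1, "translation": [0, 0, 0], "turn": -1}, {"gripper": -1, "translation": [0, 0, 0], "turn": -1}, {"gripper": -1, "translation": [0, 0, 0], "turn": -1}, {"gripper": -1, "translation": [0, 0, 0], "turn": -1}, {"gripper": -1, "translation": [0, 0, 0], "turn": -1}, {"gripper": -1, "translation": [0, 0, 0], "turn": -1}, {"gripper": -1, "translation": [0, 0, 0], "turn": -1}, {"gripper": -1, "translation": [0, 0, 0], "turn": -1}, {"gripper": -1, "translation": [0, 0, 0], "turn": -1}])

```text
t: 11.35
position: [0.6004, -0.0793, 0.2798]
tool_rot: [-180.0, -0.0, 110.1]
wrist_force: [-0.5, -0.6, -1.2]
finger_gap: 0.056
gripper_force: 10.0
```

Call:
drive_tool(moves=[{"gripper": -1, "translation": [0, 0, 0], "turn": -1}, {"gripper": -1, "translation": [0, 0, 0], "turn": -1}, {"gripper": -1, "translation": [0, 0, 0], "turn": -1}, {"gripper": -1, "translation": [0, 0, 0], "turn": -1}, {"gripper": -1, "translation": [0, 0, 0], "turn": -1}, {"gripper": -1, "translation": [0, 0, 0], "turn": -1}, {"gripper": -1, "translation": [0, 0, 0], "turn": -0.8}, {"gripper": -1, "translation": [0, 0, 0], "turn": 0}, {"gripper": -1, "translation": [0, 0, 0], "turn": 0}, {"gripper": -1, "translation": [0, 0, 0], "turn": 0}])

```text
t: 12.35
position: [0.6004, -0.0794, 0.2799]
tool_rot: [180.0, 0.0, 164.1]
wrist_force: [-0.1, 0.5, -0.5]
finger_gap: 0.0559
gripper_force: 10.0
```

```bash
python3 - <<'E'
from h import *
tilt();s=env.sense();p=np.array(s["position"]);print(p,s["tool_rot"],s["joints"][5])
y=np.radians(s["tool_rot"][2]);d=np.array([.668,-.0152])-p[:2]
print("tool dx dy mm",1e3*(d@[np.cos(y),np.sin(y)]),1e3*(d@[np.sin(y),-np.cos(y)]))
for c in("side","top"):
    env.capture(c)
    for r in env.trace(c,"hex_key")[:1]:
        ys,xs=np.nonzero(r["pixels"]);print(c,r["score"],r["box"],"lowest",xs[ys>=ys.max()-1].mean(),ys.max(),"pred vertical tip",proj(c,p-[0,0,.118]))
E
```

```text
[(0.84, [276.0, 185.0, 95.0, 73.0]), (0.58, [374.0, 77.0, 38.0, 41.0])]
tip px 322.64 186 tilt deg 1.0 expected col 321.80442098578294
[ 0.60041962 -0.07936391  0.27983711] [ 1.79999358e+02 -1.64786510e-03  1.64141565e+02] -86.74912608334017
tool dx dy mm -47.47473097914355 80.1889272484947
side 0.71 [338.4, 170.5, 11.9, 47.1] lowest 340.5 213 pred vertical tip [340.7723312  210.86220697]
```

The side view puts the tip within 0.3 px of vertical. Moving over the boss and lowering into the bore.

Call:
drive_tool(moves=[{"gripper": -1, "translation": [-0.4, 0.67, 0], "turn": 0}, {"gripper": -1, "translation": [-0.4, 0.67, 0], "turn": 0}, {"gripper": -1, "translation": [-0.4, 0.67, 0], "turn": 0}, {"gripper": -1, "translation": [-0.38, 0.66, 0], "turn": 0}, {"gripper": -1, "translation": [0, 0, 0], "turn": 0}, {"gripper": -1, "translation": [0, 0, 0.4], "turn": 0}, {"gripper": -1, "translation": [0, 0, 0.4], "turn": 0}, {"gripper": -1, "translation": [0, 0, 0.4], "turn": 0}, {"gripper": -1, "translation": [0, 0, 0.3], "turn": 0}, {"gripper": -1, "translation": [0, 0, 0], "turn": 0}])

```text
t: 13.65
position: [0.6667, -0.0156, 0.2324]
tool_rot: [-180.0, -0.2, 164.2]
wrist_force: [-0.4, -0.1, -1.7]
finger_gap: 0.0559
gripper_force: 10.0
```

Call:
drive_tool(moves=[{"gripper": -1, "translation": [0, 0, 0.1], "turn": 0}, {"gripper": -1, "translation": [0, 0, 0.1], "turn": 0}, {"gripper": -1, "translation": [0, 0, 0.1], "turn": 0}, {"gripper": -1, "translation": [0, 0, 0], "turn": 0}])

```text
t: 14.05
position: [0.6678, -0.0153, 0.2255]
tool_rot: [-180.0, -0.0, 164.2]
wrist_force: [-0.1, -0.0, -1.1]
finger_gap: 0.056
gripper_force: 10.0
```

Call:
drive_tool(moves=[{"gripper": -1, "translation": [0, 0, 0.1], "turn": 0}, {"gripper": -1, "translation": [0, 0, 0.1], "turn": 0}, {"gripper": -1, "translation": [0, 0, 0.1], "turn": 0}, {"gripper": -1, "translation": [0, 0, 0], "turn": 0}, {"gripper": -1, "translation": [0, 0, 0], "turn": 0}])

```text
t: 14.55
position: [0.6686, -0.0155, 0.2186]
tool_rot: [180.0, 0.2, 164.2]
wrist_force: [-0.1, -0.1, 5.2]
finger_gap: 0.0564
gripper_force: 10.0
```

```bash
python3 - <<'E'
from h import *
s=env.sense();p=np.array(s["position"]);print(s["wrist_force"],s["moment"],p)
b=env.capture("side");r=env.trace("side","hex_key")[0];print(r["box"],"crossbar pred top/mid",proj("side",p-[0,0,.003]),proj("side",p-[0,0,.013]),proj("side",p-[0,0,.118]))
E
```

```text
[-0.13525075 -0.07971987  5.17402899] [-0.21571937 -0.11769407  0.02946768] [ 0.66861736 -0.01547956  0.21858858]
[360.3, 189.8, 7.3, 29.0] crossbar pred top/mid [362.11412999 181.80849229] [362.0255013  185.31387182] [361.12384196 220.97566806]
```

Call:
drive_tool(moves=[{"gripper": -1, "translation": [0, 0, 0], "turn": 0.5}, {"gripper": -1, "translation": [0, 0, 0], "turn": 0.5}, {"gripper": -1, "translation": [0, 0, 0], "turn": 0.5}, {"gripper": -1, "translation": [0, 0, 0], "turn": 0.5}, {"gripper": -1, "translation": [0, 0, 0], "turn": 0}])

```text
t: 15.15
position: [0.6683, -0.0159, 0.2186]
tool_rot: [-180.0, 0.1, 148.1]
wrist_force: [-0.4, -2.4, 5.5]
finger_gap: 0.0556
gripper_force: 10.0
```

```bash
python3 - <<'E'
from h import *
s=env.sense();p=np.array(s["position"]);print(s["wrist_force"],s["moment"],p,s["tool_rot"])
a=env.capture("wrist");b=env.capture("side")
tilt()
u,v=proj("side",p-[0,0,.05]).astype(int);x0,y0=u-30,v-30
save("ins",np.hstack([cv2.resize(a[100:260,230:420],(475,400)),cv2.resize(b[y0:y0+80,x0:x0+60],(300,400),interpolation=2)]))
E
```

```text
[-0.38519835 -2.42380938  5.49020454] [-0.5259688   0.1149717   0.06562344] [ 0.66834512 -0.01589873  0.21860027] [-1.79976350e+02  1.44548638e-01  1.48136968e+02]
[(0.62, [275.0, 188.0, 94.0, 70.0])]
tip px 321.72 188 tilt deg 0.0 expected col 321.44378445104206
```

View pics/ins.png

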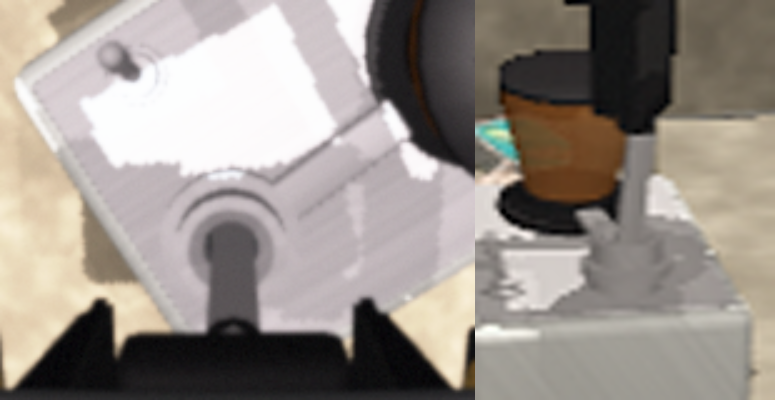

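The key stands upright in the bore, at (232,240) in the left crop. The z moment rose about 0.05 N m while turning, as an engaged screw would give. I'll keep turning under light downforce: any 60° of turn would drop an unseated key.

Call:
drive_tool(moves=[{"gripper": -1, "translation": [0, 0, 0], "turn": 0}, {"gripper": -1, "translation": [0, 0, 0], "turn": 0.7}, {"gripper": -1, "translation": [0, 0, 0], "turn": 0.8}, {"gripper": -1, "translation": [0, 0, 0], "turn": 0.8}, {"gripper": -1, "translation": [0, 0, 0], "turn": 0.8}, {"gripper": -1, "translation": [0, 0, 0], "turn": 0.8}, {"gripper": -1, "translation": [0, 0, 0], "turn": 0.8}, {"gripper": -1, "translation": [0, 0, 0], "turn": 0.8}, {"gripper": -1, "translation": [0, 0, 0], "turn": 0}], newtons=25)

```text
t: 16.25
position: [0.6673, -0.0159, 0.2186]
tool_rot: [-179.9, 0.1, 104.1]
wrist_force: [-2.7, -2.3, 7.8]
finger_gap: 0.0555
gripper_force: 25.0
```

```bash
python3 - <<'E'
from h import *
s=env.sense();p=np.array(s["position"]);print(s["wrist_force"],s["moment"],p,s["tool_rot"])
E
```

```text
[-2.68548475 -2.30297052  7.81998202] [-0.61308463  0.98457446  0.03681773] [ 0.66733479 -0.0158882   0.21857033] [-1.79911919e+02  7.24595681e-02  1.04094810e+02]
```

```bash
python3 - <<'E'
from h import *
s=env.sense();p=np.array(s["position"]);y=np.radians(s["tool_rot"][2]);xd=np.array([np.cos(y),np.sin(y),0])
for off in(6,10,14,18,22):
    print(off,"lower front edge row",proj("wrist",p+.008*xd-[0,0,.001*(off+10)])[1],"upper front",proj("wrist",p+.008*xd-[0,0,.001*(off-10)])[1],"upper back",proj("wrist",p-.008*xd-[0,0,.001*(off-10)])[1],"fingertip",proj("wrist",p+.010*xd-[0,0,.019])[1])
a=env.capture("wrist").mean(2)
for c in(290,300,310,335,345,355):print(c,a[215:275:2,c].astype(int).tolist())
E
```

```text
6 lower front edge row 226.89146682046334 upper front 240.03043685891524 upper back 267.87947145993104 fingertip 221.89688076289139
10 lower front edge row 224.59065998654714 upper front 237.16072040511347 upper back 264.5208289803951 fingertip 221.89688076289139
14 lower front edge row 222.3839578571119 upper front 234.41972658118053 upper back 261.3016358018468 fingertip 221.89688076289139
18 lower front edge row 220.265913827574 upper front 231.79938675505974 upper back 258.21403830109455 fingertip 221.89688076289139
22 lower front edge row 218.2314770069708 upper front 229.29225788264364 upper back 255.25070702550164 fingertip 221.89688076289139
290 [184, 182, 184, 190, 195, 180, 207, 220, 218, 138, 14, 11, 13, 12, 14, 21, 19, 26, 26, 28, 29, 33, 41, 53, 57, 66, 70, 73, 80, 83]
300 [192, 188, 188, 186, 189, 201, 185, 186, 203, 118, 13, 16, 16, 9, 16, 18, 21, 24, 29, 31, 31, 35, 42, 53, 59, 65, 68, 75, 76, 81]
310 [186, 191, 189, 186, 187, 181, 194, 181, 169, 85, 15, 10, 12, 11, 14, 16, 22, 26, 27, 28, 28, 34, 43, 52, 57, 65, 70, 74, 77, 81]
335 [189, 191, 192, 189, 186, 182, 179, 178, 164, 81, 14, 15, 13, 10, 17, 18, 18, 26, 30, 31, 27, 35, 40, 54, 59, 66, 67, 75, 77, 82]
345 [192, 190, 187, 187, 189, 189, 189, 189, 179, 81, 13, 9, 13, 13, 16, 19, 24, 24, 29, 32, 29, 35, 41, 53, 58, 63, 68, 74, 79, 81]
355 [192, 193, 194, 195, 194, 194, 193, 195, 181, 79, 10, 11, 9, 14, 21, 20, 21, 28, 31, 30, 27, 35, 42, 55, 57, 65, 71, 74, 77, 81]
```

Call:
drive_tool(moves=[{"gripper": -1, "translation": [-0.02, -0.04, 0], "turn": 0}, {"gripper": -1, "translation": [0, 0, 0], "turn": 0.8}, {"gripper": -1, "translation": [0, 0, 0], "turn": 0.8}, {"gripper": -1, "translation": [0, 0, 0], "turn": 0.8}, {"gripper": -1, "translation": [0, 0, 0], "turn": 0.8}, {"gripper": -1, "translation": [0, 0, 0], "turn": 0.8}, {"gripper": -1, "translation": [0, 0, 0], "turn": 0.8}, {"gripper": -1, "translation": [0, 0, 0], "turn": 0.8}, {"gripper": -1, "translation": [0, 0, 0], "turn": 0}, {"gripper": -1, "translation": [0, 0, 0], "turn": 0}])

```text
t: 17.3
position: [0.6668, -0.0158, 0.2187]
tool_rot: [-180.0, -0.0, 59.4]
wrist_force: [-2.2, -0.6, 7.9]
finger_gap: 0.0555
gripper_force: 25.0
```

```bash
python3 - <<'E'
from h import *
s=env.sense();print(s["wrist_force"],s["moment"],s["position"],s["tool_rot"])
E
```

```text
[-2.15558715 -0.64057545  7.93864925] [-0.00901744  0.69778157 -0.01222438] [ 0.66675012 -0.01580941  0.21865268] [-1.79994190e+02 -2.85763451e-02  5.93989271e+01]
```

Call:
drive_tool(moves=[{"gripper": -1, "translation": [0, 0, 0], "turn": 0.8}, {"gripper": -1, "translation": [0, 0, 0], "turn": 0.8}, {"gripper": -1, "translation": [0, 0, 0], "turn": 0.8}, {"gripper": -1, "translation": [0, 0, 0], "turn": 0.8}, {"gripper": -1, "translation": [0, 0, 0], "turn": 0.8}, {"gripper": -1, "translation": [0, 0, 0], "turn": 0.8}, {"gripper": -1, "translation": [0, 0, 0], "turn": 0.8}, {"gripper": -1, "translation": [0, 0, 0], "turn": 0}])

```text
t: 18.1
position: [0.6671, -0.0157, 0.2187]
tool_rot: [-180.0, -0.1, 14.5]
wrist_force: [-0.6, 0.6, 6.4]
finger_gap: 0.0562
gripper_force: 25.0
```

```bash
python3 - <<'E'
from h import *
s=env.sense();print(s["wrist_force"],s["moment"],s["position"],s["tool_rot"],s["joints"])
E
```

```text
[-0.6322137   0.56505897  6.40796322] [0.08188567 0.4167093  0.02297977] [ 0.66712911 -0.01572909  0.2186909 ] [-1.79983204e+02 -8.34429840e-02  1.44978433e+01] [-5.97614815e+00  9.71599584e+00  9.30914659e+01  4.60808321e-02
  7.71202451e+01  6.95157530e+01]
```

Call:
drive_tool(moves=[{"gripper": -1, "translation": [0, 0, 0], "turn": 0.8}, {"gripper": -1, "translation": [0, 0, 0], "turn": 0.8}, {"gripper": -1, "translation": [0, 0, 0], "turn": 0.8}, {"gripper": -1, "translation": [0, 0, 0], "turn": 0.8}, {"gripper": -1, "translation": [0, 0, 0], "turn": 0.8}, {"gripper": -1, "translation": [0, 0, 0], "turn": 0}])

```text
t: 18.7
position: [0.6671, -0.016, 0.2187]
tool_rot: [-180.0, -0.1, -17.5]
wrist_force: [-1.4, -0.6, 7.3]
finger_gap: 0.0557
gripper_force: 25.0
```

```bash
python3 - <<'E'
from h import *
s=env.sense();print(s["wrist_force"],s["moment"],s["position"],s["tool_rot"][2])
E
```

```text
[-1.43680372 -0.57929468  7.27580587] [-0.06322867  0.5048415  -0.01305998] [ 0.66711492 -0.01599638  0.21866859] -17.501885704467064
```

Call:
drive_tool(moves=[{"gripper": -1, "translation": [0, 0, 0], "turn": 0.5}, {"gripper": -1, "translation": [0, 0, 0], "turn": 0.5}, {"gripper": -1, "translation": [0, 0, 0], "turn": 0.5}, {"gripper": -1, "translation": [0, 0, 0], "turn": 0}])

```text
t: 19.1
position: [0.667, -0.0161, 0.2187]
tool_rot: [-180.0, -0.1, -29.5]
wrist_force: [-1.5, -0.8, 7.4]
finger_gap: 0.0555
gripper_force: 25.0
```

```bash
python3 - <<'E'
from h import *
s=env.sense();print(s["wrist_force"],s["moment"],s["position"],s["tool_rot"][2])
E
```

```text
[-1.50132667 -0.79426497  7.40353621] [-0.04232143  0.54660013  0.03703106] [ 0.66701905 -0.01606613  0.21865456] -29.46208224455697
```

Call:
drive_tool(moves=[{"gripper": -1, "translation": [0, 0, 0], "turn": 0.5}, {"gripper": -1, "translation": [0, 0, 0], "turn": 0.5}, {"gripper": -1, "translation": [0, 0, 0], "turn": 0.5}, {"gripper": -1, "translation": [0, 0, 0], "turn": 0}])

```text
t: 19.5
position: [0.6669, -0.0161, 0.2187]
tool_rot: [-180.0, -0.0, -41.5]
wrist_force: [-1.6, -0.1, 6.3]
finger_gap: 0.0555
gripper_force: 25.0
```

```bash
python3 - <<'E'
from h import *
s=env.sense();print(s["wrist_force"],s["moment"],s["position"],s["tool_rot"][2])
E
```

```text
[-1.591676   -0.05466605  6.30427415] [-0.04971648  0.62978227  0.01700473] [ 0.66690719 -0.01606216  0.21865519] -41.46020531945476
```

Call:
drive_tool(moves=[{"gripper": -1, "translation": [0, 0, 0], "turn": 0.4}, {"gripper": -1, "translation": [0, 0, 0], "turn": 0.4}, {"gripper": -1, "translation": [0, 0, 0], "turn": 0}])

```text
t: 19.8
position: [0.6669, -0.0161, 0.2187]
tool_rot: [-180.0, -0.0, -47.8]
wrist_force: [-2.8, -0.5, 7.1]
finger_gap: 0.0555
gripper_force: 25.0
```

```bash
python3 - <<'E'
from h import *
s=env.sense();print(s["wrist_force"],s["moment"],s["position"],s["tool_rot"][2])
E
```

```text
[-2.8181686  -0.45016627  7.12563858] [-0.04889545  0.72792955  0.07024148] [ 0.66685282 -0.01608929  0.21865228] -47.84453795041983
```

Call:
drive_tool(moves=[{"gripper": -1, "translation": [0, 0, 0], "turn": 0.4}, {"gripper": -1, "translation": [0, 0, 0], "turn": 0.4}, {"gripper": -1, "translation": [0, 0, 0], "turn": 0}])

```text
t: 20.1
position: [0.6668, -0.0161, 0.2186]
tool_rot: [-180.0, -0.0, -54.2]
wrist_force: [-2.0, -1.3, 7.4]
finger_gap: 0.0555
gripper_force: 25.0
```

```bash
python3 - <<'E'
from h import *
s=env.sense();print(s["wrist_force"],s["moment"],s["position"],s["tool_rot"][2],s["joint_torque"][5])
E
```

```text
[-2.04382518 -1.26379517  7.37974366] [-3.58883935e-04  8.04008848e-01  1.05235584e-01] [ 0.66679404 -0.01610451  0.2186038 ] -54.238943575042214 0.2924733515828848
```

Call:
drive_tool(moves=[{"gripper": -1, "translation": [0, 0, 0], "turn": 0.4}, {"gripper": -1, "translation": [0, 0, 0], "turn": 0.4}, {"gripper": -1, "translation": [0, 0, 0], "turn": 0}])

```text
t: 20.4
position: [0.6668, -0.0161, 0.2187]
tool_rot: [-180.0, -0.0, -60.6]
wrist_force: [-2.3, 0.3, 7.3]
finger_gap: 0.0556
gripper_force: 25.0
```

```bash
python3 - <<'E'
from h import *
s=env.sense();print(s["wrist_force"],s["moment"],s["position"],s["tool_rot"][2],s["joint_torque"][5],s["joints"])
print(tilt())
E
```

```text
[-2.29421807  0.32933378  7.33209767] [0.00328944 0.76638471 0.05926185] [ 0.66677423 -0.01609137  0.21865461] -60.64371911895644 0.26406160555779934 [-5.99132228e+00  9.71215450e+00  9.30993105e+01 -1.51097744e-03
  7.71764618e+01  1.44652731e+02]
[(0.95, [279.0, 192.0, 91.0, 64.0])]
tip px 323.0 192 tilt deg -1.0 expected col 324.73039503813743
-1.0
```

Call:
drive_tool(moves=[{"gripper": -1, "translation": [0, 0, 0], "turn": -0.5}, {"gripper": -1, "translation": [0, 0, 0], "turn": -0.5}, {"gripper": -1, "translation": [0, 0, 0], "turn": 0}, {"gripper": -1, "translation": [0, 0, 0], "turn": 0}])

```text
t: 20.9
position: [0.6668, -0.0161, 0.2187]
tool_rot: [-180.0, -0.0, -52.6]
wrist_force: [-2.2, 0.0, 7.2]
finger_gap: 0.0555
gripper_force: 25.0
```

```bash
python3 - <<'E'
from h import *
s=env.sense();print(s["moment"],s["tool_rot"][2],s["joint_torque"][5],s["wrist_force"])
a=env.capture("wrist");m=a.mean(2)
for c in(285,295,305,340,350,360):
    col=m[215:245,c];g=np.diff(col);print(c,215+g.argmin(),round(g.min()))
save("now",a[90:270,215:435],3)
E
```

```text
[-0.04801179  0.72570267  0.01826436] -52.60189269884151 -0.004917321639368311 [-2.23749530e+00  4.13512562e-04  7.17895542e+00]
285 233 -75
295 233 -52
305 233 -57
340 233 -105
350 233 -103
360 233 -106
```

View pics/now.png

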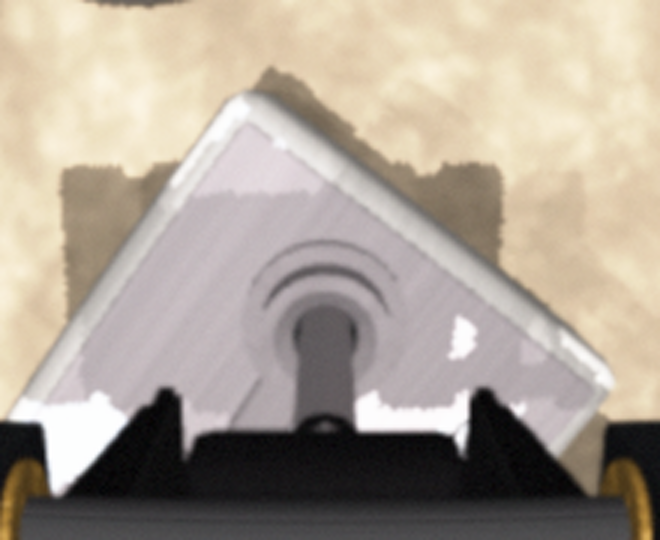

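Call:
drive_tool(moves=[{"gripper": -1, "translation": [0, 0, 0], "turn": 0.5}, {"gripper": -1, "translation": [0, 0, 0], "turn": 0}], newtons=40)

```text
t: 21.15
position: [0.6668, -0.0161, 0.2187]
tool_rot: [-180.0, -0.0, -56.7]
wrist_force: [-2.1, -0.7, 6.8]
finger_gap: 0.0554
gripper_force: 40.0
```

```bash
python3 -c "
from h import *
s=env.sense();print(s['moment'],s['tool_rot'][2],s['joint_torque'][5])"
```

```text
[ 0.0177151   0.72798403 -0.01356724] -56.66239674665889 0.251916591078043
```

Call:
drive_tool(moves=[{"gripper": -1, "translation": [0, 0, 0], "turn": 0.5}, {"gripper": -1, "translation": [0, 0, 0], "turn": 0}])

```text
t: 21.35
position: [0.6668, -0.0161, 0.2187]
tool_rot: [-180.0, -0.0, -60.7]
wrist_force: [-3.1, -1.2, 8.5]
finger_gap: 0.0553
gripper_force: 40.0
```

```bash
python3 -c "
from h import *
s=env.sense();print(s['moment'],s['tool_rot'][2],s['joint_torque'][5])"
```

```text
[-0.01150105  0.7476843   0.09363909] -60.65422373737335 0.3124338202178478
```

Call:
drive_tool(moves=[{"gripper": -1, "translation": [0, 0, 0], "turn": 0.5}, {"gripper": -1, "translation": [0, 0, 0], "turn": 0}])

```text
t: 21.55
position: [0.6667, -0.016, 0.2186]
tool_rot: [-180.0, 0.0, -64.7]
wrist_force: [-1.9, -1.2, 7.2]
finger_gap: 0.0552
gripper_force: 40.0
```

```bash
python3 -c "
from h import *
s=env.sense();print(s['moment'],s['tool_rot'][2],s['joint_torque'][5],s['joints'][5])"
```

```text
[0.09775871 0.80996209 0.07348199] -64.65577961342406 0.278415335342288 148.66708613312258
```

Call:
drive_tool(moves=[{"gripper": -1, "translation": [0, 0, 0], "turn": 0}, {"gripper": -1, "translation": [0, 0, 0], "turn": 0}, {"gripper": -1, "translation": [0, 0, 0], "turn": 0}])

```text
t: 21.85
position: [0.6667, -0.016, 0.2186]
tool_rot: [-180.0, 0.0, -64.6]
wrist_force: [-3.2, 0.4, 6.8]
finger_gap: 0.0553
gripper_force: 40.0
```

```bash
python3 - <<'E'
from h import *
M=[];T=[]
for i in range(6):
    env.capture("wrist");s=env.sense();M.append(s["moment"]);T.append(s["joint_torque"][5])
print(np.round(M,3)[:,2],np.round(T,3),s["t"])
a=env.capture("wrist");m=a.mean(2)
# shaft edges at rows
for r in(200,205,210,215,220,225):
    g=np.diff(m[r,295:350]);print(r,295+g.argmin(),round(g.min()),295+g.argmax(),round(g.max()))
E
```

```text
[ 0.068 -0.008  0.045  0.074  0.01   0.007] [0.031 0.031 0.031 0.031 0.031 0.031] 22.15
200 312 -33 333 38
205 312 -23 333 24
210 313 -24 331 21
215 313 -26 332 28
220 313 -30 332 36
225 340 -37 332 66
```

The holding torque settles at only 0.03 N m after 229° of turn, with no stop. The steady -x push suggests the tip never entered the socket and is riding the countersink or the screw face. I'll lift out, unwind and measure the tip properly.

Call:
drive_tool(moves=[{"gripper": -1, "translation": [0, 0, -0.5], "turn": 0}, {"gripper": -1, "translation": [0, 0, -0.6], "turn": 0}, {"gripper": -1, "translation": [0, 0, -0.6], "turn": -0.5}, {"gripper": -1, "translation": [0, 0, 0], "turn": -1}, {"gripper": -1, "translation": [0, 0, 0], "turn": -1}, {"gripper": -1, "translation": [0, 0, 0], "turn": -1}, {"gripper": -1, "translation": [0, 0, 0], "turn": -1}, {"gripper": -1, "translation": [0, 0, 0], "turn": -1}, {"gripper": -1, "translation": [0, 0, 0], "turn": -1}, {"gripper": -1, "translation": [0, 0, 0], "turn": -1}], newtons=15)

```text
t: 23.2
position: [0.6672, -0.016, 0.2702]
tool_rot: [-180.0, -0.1, -4.3]
wrist_force: [-1.0, 0.2, -1.6]
finger_gap: 0.0557
gripper_force: 15.0
```

Call:
drive_tool(moves=[{"gripper": -1, "translation": [0, 0, 0], "turn": -1}, {"gripper": -1, "translation": [0, 0, 0], "turn": -1}, {"gripper": -1, "translation": [0, 0, 0], "turn": -1}, {"gripper": -1, "translation": [0, 0, 0], "turn": -1}, {"gripper": -1, "translation": [0, 0, 0], "turn": -0.5}, {"gripper": -1, "translation": [0, 0, 0], "turn": 0}, {"gripper": -1, "translation": [0, 0, 0], "turn": 0}])

```text
t: 23.9
position: [0.6671, -0.0161, 0.2693]
tool_rot: [179.9, -0.1, 31.3]
wrist_force: [0.1, 0.6, -1.5]
finger_gap: 0.0559
gripper_force: 15.0
```

```bash
python3 - <<'E'
from h import *
s=env.sense();p=np.array(s["position"]);print(p,s["tool_rot"][2],s["finger_gap"])
b=env.capture("side");r=env.trace("side","hex_key")[0];print(r["box"])
for o in(-5,6,13,20):print(o,proj("side",p-[0,0,.105+.001*o]))
u,v=proj("side",p-[0,0,.1]);x0,y0=int(u)-24,int(v)-45
A=cv2.resize(b[y0:y0+75,x0:x0+56],None,fx=7,fy=7,interpolation=cv2.INTER_CUBIC);print(x0,y0)
w=env.capture("wrist");B=cv2.resize(w[150:270,265:383],(392*118//118,525*1),interpolation=2);B=cv2.resize(w[130:270,270:374],(390,525),interpolation=2)
save("air",np.hstack([A,B]))
E
```

```text
[ 0.66713957 -0.01605516  0.26934386] 31.312581562085665 0.0558971405096259
[352.0, 165.0, 17.6, 40.1]
-5 [361.21758692 197.96206517]
6 [361.12401928 201.72116049]
13 [361.06477028 204.10149894]
20 [361.00574842 206.47271231]
337 152
```

View pics/air.png

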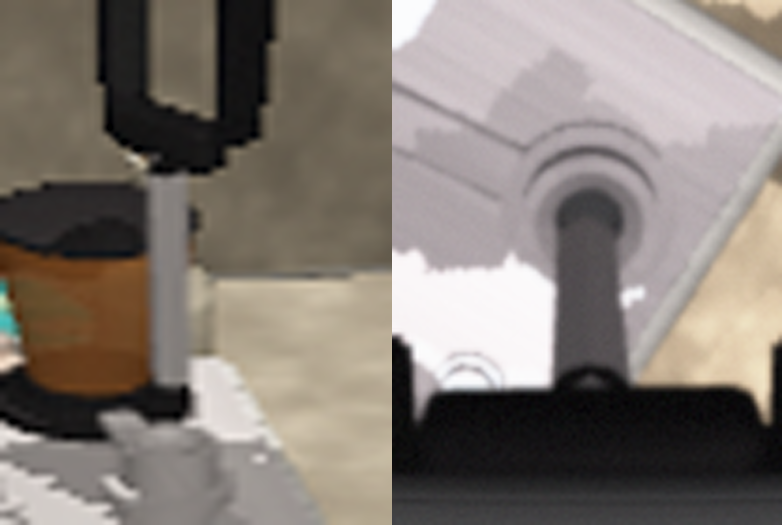

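The tip bottom sits at (168,385) in the left crop, i.e. side pixel (361.0, 207.0). That puts the tip about 124 mm below the TCP, so at contact it was at 0.0946 m, on the socket floor. The key was engaged after all, so I'll back off and read the socket's new angle numerically.

Call:
drive_tool(moves=[{"gripper": -1, "translation": [-0.8, 0, 0], "turn": 0}, {"gripper": -1, "translation": [-0.8, 0, 0], "turn": 0}, {"gripper": -1, "translation": [-0.8, 0, 0], "turn": 0}, {"gripper": -1, "translation": [-0.6, 0, -0.3], "turn": -0.2}, {"gripper": -1, "translation": [0, 0, 0], "turn": 0}, {"gripper": -1, "translation": [0, 0, 0], "turn": 0}])

```text
t: 24.65
position: [0.5903, -0.063, 0.2775]
tool_rot: [180.0, -0.1, 32.9]
wrist_force: [0.4, 0.3, -0.8]
finger_gap: 0.0558
gripper_force: 15.0
```

```bash
cat > hx.py <<'E'
from h import *
def rectw(a,c,z,half,n):
    I=env.camera_info("wrist");K=np.array(I["mtx"]);P=np.array(I["pose"])
    g=np.linspace(half,-half,n);X,Y=np.meshgrid(c[0]+g,c[1]+g,indexing="ij")
    q=(np.stack([X,Y,np.full_like(X,z)],-1)-P[:3,3])@P[:3,:3]*[1,-1,-1]
    uv=cv2.fisheye.distortPoints((q[...,:2]/q[...,2:]).reshape(-1,1,2),K,np.zeros(4)).reshape(n,n,2).astype(np.float32)
    return cv2.remap(a,uv[...,0],uv[...,1],cv2.INTER_CUBIC)
def show(g):
    s=cv2.resize(g,(44,44),interpolation=cv2.INTER_AREA)
    for r in s: print("".join(" .:-=+*#%@"[int(np.clip((v-50)/13,0,9))] for v in r))
def poly(g):
    m=((g>100)&(g<190)).astype(np.uint8);m=cv2.morphologyEx(m,cv2.MORPH_OPEN,np.ones((15,15)))
    n,l,st,ce=cv2.connectedComponentsWithStats(m);k=l[190,180]
    if k==0:return print("no floor")
    c=max(cv2.findContours((l==k).astype(np.uint8),0,2)[0],key=cv2.contourArea)
    ap=cv2.approxPolyDP(cv2.convexHull(c),9,True)[:,0];e=np.roll(ap,-1,0)-ap
    print(st[k],[(p.tolist(),round(float(np.hypot(*d))),round(float(np.degrees(np.arctan2(-d[1],d[0]))%60),1)) for p,d in zip(ap,e)])
E
python3 - <<'E'
from hx import *
old=cv2.imread("pics/hex.png")[:,380:].mean(2)/255*120+50
print("old");show(old);poly(old)
a=np.mean([env.capture("wrist").astype(float) for _ in range(4)],0).astype(np.uint8)
new=rectw(a,(.6681,-.0149),.108,.013,380).mean(2).astype(float);np.save("new.npy",new)
print("new");show(new);poly(new);print(env.sense()["position"],env.sense()["tool_rot"])
E
```

```text
old
@@@@@@@@@@@@@@@@@@@@@@@@@@@@@@@@@@@@@@@@@@@@
@@@@@@@@@@@@@@@@@@@@@@@@@@@@@@@@@@@@@@@@@@@@
@@@@@@@@@@@@@@@@@@@@@@@@@@@@@@@@@@@@@@@@@@@@
@@@@@@@@@@@@@@@@@@@@@@@@@@@@@@@@@@@@%%@@@@@@
@@@@@@@@@@@@@@@@@@@@@%%%@@@@@@@@@@@%##%%@@@@
@@@@@@@@@@@@@@@%%%%######%%@@@@@@@@%#*#%%@@@
@@@@@@@@@@@@@%##***+++==+**%@@@@@@@%#**#%@@@
@@@@@@@@@@@%%#*+++===----=+*%@@@@@@%#***#%@@
@@@@@@@@@@%#*++==----::::-=+*#%@@@%#**+**#%@
@@@@@@@@@%#+===--:::::::--=+**##%%##**++*#%@
@@@@@@@@%#+=--:::::::--===+++********+++**#%
@@@@@@@%#+=::.:::----==++++++++==+++++++**#%
@@@@@@@#*=:...:-====++++*****+==--==++++**#%
@@@@@@%*=-:..:-=++++++*******+==---==+++***#
@@@@@@#*=-...:=+*************++=-::-=+++***#
@@@@@%*+=:..:-=+*************++=-::-=+++***#
@@@@@%*==:..:=+*************++=--:::-=++***#
@@@@@#+=-:..-=+*************++=-::::-=+*****
@@@@%#+=-:.:-=+*************++-::..:-=+*****
@@@@%*+--..:-++*************+=-:...:-=+*****
@@@@%*+-:..:=+**************+=-:...:-=+*****
@@@@%*=-:..-=+*************++=-:...::=+*****
@@@@%*=-:..-=+************++==-:...::=+*****
@@@@%*=-..:-++***********++=--::...:-=+****#
@@@@%*=-..:-++**
[... 2392 characters left out ...]
....:-=*#%%@@@@@@@
@@@%#**+=-:..................::=+#%%%%%%%%@@
@@%##**++=-:.................:-=*%%@%%###%%@
@@%##***++=-::.............:::-+*%@@%#####%@
@@%#*****++=--:::........::::-=+#%%%%####%@@
@@%##******+==-::::::::::::--=+*#%%%#####%@@
@@%##*******++==---::::----==+**#%%%####%@@@
@@%%##********++====-=====+++**##%%####%@@@@
@@@%%##*********++++++++++*****##%####%@@@@@
@@@@%###*********************########%@@@@@@
@@@@@%%###****#**********##########%%@@@@@@@
@@@@@@%%#######**********#########%%@@@@@@@@
@@@@@@@@%%#####*#**********####%%%@@@@@@@@@@
@@@@@@@@@%%%######********##%%@@@@@@@@@@@@@@
no floor
[ 0.59034527 -0.06253197  0.2763165 ] [-1.79963861e+02  2.34883203e-02  3.30140543e+01]
```

The socket has clearly turned: the flat edge now runs nearly along y, where it was tilted about 14° before. Fitting the edges precisely.

```bash
python3 - <<'E'
import numpy as np,cv2
def edges(g,cols,r0,r1,name):
    g=cv2.GaussianBlur(g.astype(np.float32),(0,0),5);gy=cv2.Sobel(g,cv2.CV_32F,0,1)
    r=[r0+gy[r0:r1,c].argmax() for c in cols];p=np.polyfit(cols,r,1);print(name,"top edge angle deg",np.degrees(np.arctan(-p[0])),"rms",np.std(np.polyval(p,cols)-r))
def ledge(g,rows,c0,c1,name):
    g=cv2.GaussianBlur(g.astype(np.float32),(0,0),5);gx=cv2.Sobel(g,cv2.CV_32F,1,0)
    c=[c0+gx[r,c0:c1].argmax() for r in rows];p=np.polyfit(rows,c,1);print(name,"left edge angle deg",np.degrees(np.arctan2(1,-p[0])),"rms",np.std(np.polyval(p,rows)-c))
old=cv2.imread("pics/hex.png")[:,380:].mean(2)/255*120+50;new=np.load("new.npy")
edges(old,range(130,215,5),70,130,"old");edges(new,range(135,240,5),85,135,"new")
ledge(old,range(120,190,5),85,145,"old");ledge(new,range(115,170,5),80,140,"new")
E
```

```text
old top edge angle deg 16.62191160513562 rms 1.355017588210522
new top edge angle deg 1.6068368392874646 rms 1.7740194245197798
old left edge angle deg 74.17109259863552 rms 0.4771053482657651
new left edge angle deg 66.25050550713324 rms 1.0663911489901943
```

```bash
python3 - <<'E'
from hx import *
a=env.capture("wrist");n=500;half=.1
g=rectw(a,(.665,0.01),.09,half,n).astype(np.uint8)
L=cv2.createLineSegmentDetector().detect(cv2.cvtColor(g,cv2.COLOR_RGB2GRAY))[0][:,0]
for x1,y1,x2,y2 in sorted(L,key=lambda l:-np.hypot(l[2]-l[0],l[3]-l[1]))[:14]:
    f=lambda x,y:(round(.665+half-2*half*y/(n-1),3),round(.01+half-2*half*x/(n-1),3))
    print(f(x1,y1),f(x2,y2),"len mm",round(np.hypot(x2-x1,y2-y1)*.4),"ang",round(np.degrees(np.arctan2(y1-y2,x2-x1))%90,1))
E
```

```text
(np.float32(0.73), np.float32(-0.052)) (np.float32(0.729), np.float32(0.11)) len mm 162 ang 0.2
(np.float32(0.765), np.float32(0.051)) (np.float32(0.73), np.float32(0.11)) len mm 69 ang 30.4
(np.float32(0.661), np.float32(-0.056)) (np.float32(0.727), np.float32(-0.055)) len mm 66 ang 0.2
(np.float32(0.576), np.float32(0.11)) (np.float32(0.576), np.float32(0.051)) len mm 59 ang 0.2
(np.float32(0.603), np.float32(-0.056)) (np.float32(0.657), np.float32(-0.055)) len mm 54 ang 0.6
(np.float32(0.657), np.float32(0.018)) (np.float32(0.654), np.float32(0.054)) len mm 36 ang 5.1
(np.float32(0.746), np.float32(0.079)) (np.float32(0.764), np.float32(0.049)) len mm 35 ang 31.8
(np.float32(0.656), np.float32(0.054)) (np.float32(0.658), np.float32(0.025)) len mm 29 ang 5.0
(np.float32(0.623), np.float32(0.071)) (np.float32(0.612), np.float32(0.098)) len mm 29 ang 20.6
(np.float32(0.573), np.float32(0.083)) (np.float32(0.573), np.float32(0.11)) len mm 27 ang 1.0
(np.float32(0.573), np.float32(0.053)) (np.float32(0.573), np.float32(0.079)) len mm 27 ang 89.5
(np.float32(0.7), np.float32(0.081)) (np.float32(0.683), np.float32(0.062)) len mm 25 ang 47.2
(np.float32(0.653), np.float32(-0.049)) (np.float32(0.628), np.float32(-0.05)) len mm 25 ang 0.5
(np.float32(0.735), np.float32(-0.09)) (np.float32(0.743), np.float32(-0.066)) len mm 25 ang 71.5
```

Mill yaw reads 0.2°, so a home screw should read -0.4° mod 60. I measure 2–6°, which means home or within a few degrees of the 4.08 threshold. For certainty I'll reinsert at yaw 30°, where the flats are aligned, and tighten again while watching for the stop.

Call:
drive_tool(moves=[{"gripper": -1, "translation": [0, 0, 0], "turn": 0.4}, {"gripper": -1, "translation": [0.75, -0.02, 0], "turn": 0}, {"gripper": -1, "translation": [0.75, -0.02, 0], "turn": 0}, {"gripper": -1, "translation": [0.75, -0.02, 0], "turn": 0}, {"gripper": -1, "translation": [0.75, -0.03, 0], "turn": 0}, {"gripper": -1, "translation": [0, 0, 0], "turn": 0}, {"gripper": -1, "translation": [0, 0, 0.4], "turn": 0}, {"gripper": -1, "translation": [0, 0, 0.4], "turn": 0}, {"gripper": -1, "translation": [0, 0, 0.4], "turn": 0}, {"gripper": -1, "translation": [0, 0, 0], "turn": 0}], newtons=25)

```text
t: 25.9
position: [0.665, -0.0163, 0.2371]
tool_rot: [-179.9, 0.2, 29.8]
wrist_force: [0.7, 0.4, -1.3]
finger_gap: 0.0556
gripper_force: 25.0
```

Call:
drive_tool(moves=[{"gripper": -1, "translation": [0, 0, 0.2], "turn": 0}, {"gripper": -1, "translation": [0, 0, 0.2], "turn": 0}, {"gripper": -1, "translation": [0, 0, 0.2], "turn": 0}, {"gripper": -1, "translation": [0, 0, 0.1], "turn": 0}, {"gripper": -1, "translation": [0, 0, 0], "turn": 0}, {"gripper": -1, "translation": [0, 0, 0], "turn": 0}])

```text
t: 26.5
position: [0.6668, -0.016, 0.2198]
tool_rot: [180.0, 0.0, 29.8]
wrist_force: [-0.1, -1.0, -1.7]
finger_gap: 0.0556
gripper_force: 25.0
```

```bash
cat > f.py <<'E'
from h import *
M=[]
for i in range(6):
    env.capture("wrist");s=env.sense();M.append(np.r_[s["wrist_force"],s["moment"][2],s["joint_torque"][5]])
print(np.round(np.mean(M,0),3),np.round(s["position"],4),round(s["tool_rot"][2],1),s["t"])
E
python3 f.py
```

```text
[ 0.047 -1.027 -1.766  0.016 -0.003] [ 0.6668 -0.016   0.2199] 29.8 26.8
```

Call:
drive_tool(moves=[{"gripper": -1, "translation": [0, 0, 0], "turn": 0.7}, {"gripper": -1, "translation": [0, 0, 0], "turn": 0.7}, {"gripper": -1, "translation": [0, 0, 0], "turn": 0}, {"gripper": -1, "translation": [0, 0, 0], "turn": 0}])

```text
t: 27.2
position: [0.6669, -0.0163, 0.2201]
tool_rot: [179.9, -0.0, 18.7]
wrist_force: [0.4, -2.6, -2.0]
finger_gap: 0.0557
gripper_force: 25.0
```

```bash
python3 f.py
```

```text
[ 0.774 -3.135 -1.014  0.028  0.005] [ 0.6669 -0.0162  0.2201] 18.6 27.5
```

Call:
drive_tool(moves=[{"gripper": -1, "translation": [0, 0, 0], "turn": 0.7}, {"gripper": -1, "translation": [0, 0, 0], "turn": 0}, {"gripper": -1, "translation": [0, 0, 0], "turn": 0}])

```text
t: 27.8
position: [0.6669, -0.0164, 0.2201]
tool_rot: [179.9, -0.0, 13.1]
wrist_force: [0.1, -5.1, -0.3]
finger_gap: 0.0553
gripper_force: 25.0
```

```bash
python3 f.py
```

```text
[ 0.726 -4.977 -0.193  0.023  0.013] [ 0.6669 -0.0163  0.2201] 13.0 28.1
```

Call:
drive_tool(moves=[{"gripper": -1, "translation": [0, 0, 0], "turn": 0.7}, {"gripper": -1, "translation": [0, 0, 0], "turn": 0}, {"gripper": -1, "translation": [0, 0, 0], "turn": 0}])

```text
t: 28.4
position: [0.6668, -0.0164, 0.22]
tool_rot: [179.9, 0.0, 7.4]
wrist_force: [0.2, -4.7, -0.4]
finger_gap: 0.0555
gripper_force: 24.9
```

```bash
python3 f.py
```

```text
[ 0.846 -5.325  0.283  0.029  0.024] [ 0.6668 -0.0164  0.2201] 7.4 28.7
```

Call:
drive_tool(moves=[{"gripper": -1, "translation": [0, 0.04, 0], "turn": 0}, {"gripper": -1, "translation": [0, 0, 0], "turn": 0.7}, {"gripper": -1, "translation": [0, 0, 0], "turn": 0.7}, {"gripper": -1, "translation": [0, 0, 0], "turn": 0}, {"gripper": -1, "translation": [0, 0, 0], "turn": 0}], newtons=40)

```text
t: 29.2
position: [0.6668, -0.0168, 0.2199]
tool_rot: [-180.0, 0.0, -3.7]
wrist_force: [-0.3, -3.3, 0.8]
finger_gap: 0.0554
gripper_force: 40.0
```

```bash
cat >> f.py <<'E'
m=cv2.GaussianBlur(env.capture("wrist").mean(2).astype(np.float32),(0,0),1)
c=np.r_[285:306,342:363];r=[]
for k in c:
    g=np.diff(m[222:244,k]);r.append(222+g.argmin())
print("crossbar slope deg",round(np.degrees(np.arctan(np.polyfit(c,r,1)[0])),2),"row",np.mean(r))
E
python3 f.py
```

```text
[-0.419 -2.78   1.545 -0.019 -0.041] [ 0.6669 -0.0169  0.22  ] -3.8 29.5
crossbar slope deg -0.96 row 232.5
```

Call:
drive_tool(moves=[{"gripper": -1, "translation": [0, 0, 0], "turn": 0.7}, {"gripper": -1, "translation": [0, 0, 0], "turn": 0.7}, {"gripper": -1, "translation": [0, 0, 0], "turn": 0.7}, {"gripper": -1, "translation": [0, 0, 0], "turn": 0}, {"gripper": -1, "translation": [0, 0, 0], "turn": 0}])

```text
t: 30.05
position: [0.6666, -0.0168, 0.2194]
tool_rot: [-180.0, 0.1, -20.5]
wrist_force: [-0.6, -2.1, -1.0]
finger_gap: 0.0551
gripper_force: 40.0
```

```bash
python3 f.py
```

```text
[-0.588 -1.478 -0.591 -0.016 -0.014] [ 0.6667 -0.0169  0.2194] -20.6 30.35
crossbar slope deg -0.84 row 232.54761904761904
```

I still need to know how deep the tip really goes, so I'll probe the flat deck (z = 0.09) beside the boss with the tip. Contact near TCP 0.215 means the tip reached the socket floor. Contact near 0.201 means it only reached the mouth.

Call:
drive_tool(moves=[{"gripper": -1, "translation": [0, 0, -0.4], "turn": 0}, {"gripper": -1, "translation": [0, 0, -0.5], "turn": 0}, {"gripper": -1, "translation": [0, 0, -0.3], "turn": 0}, {"gripper": -1, "translation": [0, 0, 0], "turn": 0}, {"gripper": -1, "translation": [0.72, 0.26, 0], "turn": 0}, {"gripper": -1, "translation": [0.72, 0.26, 0], "turn": 0}, {"gripper": -1, "translation": [0, 0, 0], "turn": 0}, {"gripper": -1, "translation": [0, 0, 0.5], "turn": 0}, {"gripper": -1, "translation": [0, 0, 0.5], "turn": 0}, {"gripper": -1, "translation": [0, 0, 0.1], "turn": 0}])

```text
t: 31.4
position: [0.6996, -0.0461, 0.2184]
tool_rot: [179.9, 0.4, -20.6]
wrist_force: [-0.1, 0.5, -1.6]
finger_gap: 0.0551
gripper_force: 40.0
```

Call:
drive_tool(moves=[{"gripper": -1, "translation": [0, 0, 0.1], "turn": 0}, {"gripper": -1, "translation": [0, 0, 0.1], "turn": 0}, {"gripper": -1, "translation": [0, 0, 0.1], "turn": 0}, {"gripper": -1, "translation": [0, 0, 0], "turn": 0}])

```text
t: 31.8
position: [0.7024, -0.0469, 0.2152]
tool_rot: [-180.0, -0.1, -20.6]
wrist_force: [-1.1, 1.0, 1.4]
finger_gap: 0.0551
gripper_force: 40.0
```

The deck contact at TCP 0.2155 means the tip is 125.5 mm below the TCP, so it was on the socket floor both times. I'll look at the socket angle again to see whether the screw moved this time.

Call:
drive_tool(moves=[{"gripper": -1, "translation": [0, 0, -0.7], "turn": 0}, {"gripper": -1, "translation": [0, 0, -0.7], "turn": 0}, {"gripper": -1, "translation": [0, 0, -0.65], "turn": -0.7}, {"gripper": -1, "translation": [0, 0, 0], "turn": -1}, {"gripper": -1, "translation": [0, 0, 0], "turn": -1}, {"gripper": -1, "translation": [0, 0, 0], "turn": -1}, {"gripper": -1, "translation": [0, 0, 0], "turn": -1}, {"gripper": -1, "translation": [0, 0, 0], "turn": -1}, {"gripper": -1, "translation": [0, 0, 0], "turn": -1}], newtons=25)

```text
t: 32.7
position: [0.7019, -0.0469, 0.2755]
tool_rot: [180.0, -0.0, 33.3]
wrist_force: [-0.0, -0.1, -0.6]
finger_gap: 0.0556
gripper_force: 25.0
```

Call:
drive_tool(moves=[{"gripper": -1, "translation": [-0.86, -0.4, 0], "turn": 0}, {"gripper": -1, "translation": [-0.86, -0.4, 0], "turn": 0}, {"gripper": -1, "translation": [-0.86, -0.4, 0], "turn": 0}, {"gripper": -1, "translation": [-0.86, -0.4, 0], "turn": 0}, {"gripper": -1, "translation": [0, 0, 0], "turn": 0}, {"gripper": -1, "translation": [0, 0, 0], "turn": 0}])

```text
t: 33.3
position: [0.5892, -0.0629, 0.2759]
tool_rot: [179.9, -0.1, 33.0]
wrist_force: [0.2, 0.3, -1.0]
finger_gap: 0.0561
gripper_force: 25.0
```

```bash
python3 - <<'E'
from hx import *
a=np.mean([env.capture("wrist").astype(float) for _ in range(4)],0).astype(np.uint8)
new=rectw(a,(.6681,-.0149),.108,.013,380).mean(2).astype(float);np.save("new2.npy",new);show(new)
s=env.sense();print(s["position"],s["tool_rot"])
E
```

```text
@@@@@@@@@@@@@@@@@@@@@@@@@@@@@@@@@@@@@@@@@@@@
@@@@@@@@@@@@@@@@@@@@@@@@@@@@@@@@@@@@@@@@@@@@
@@@@@@@@@@@@@@@@@@@@@@@@@@@@@@@@@@@@@@@@@@@@
@@@@@@@@@@@@@@@@@@@@@@@@@@@@@@@@@@@@@@@@@@@@
@@@@@@@@@@@@@@@@@%%%####%%@@@@@@@@@@@@@@@@@@
@@@@@@@@@@@@@@@%%#***+++**#%@@@@@@@@@@@@@@@@
@@@@@@@@@@@@@%##*++======++*#%@@@@@@@@@@@@@@
@@@@@@@@@@@@%#*+==--------=++*#%@@@@@@@@@@@@
@@@@@@@@@@@#*+=---::::::::--==+#%@@@@@@@@@@@
@@@@@@@@@@#*+=-::::::::::::::-=+#%@@@@@@@@@@
@@@@@@@@@#*+=-:::::::::::::::--=*#%@@@@@@@@@
@@@@@@@@%*+=-::::-------------==+*#%@@@@@@@@
@@@@@@@%*+=-:::-=================+*#@@@@@@@@
@@@@@@@#+==-::-=+++++++++++++++===+*#@@@@@@@
@@@@@@%*+=-:::==+******+*****++====+#%@@@@@@
@@@@@@#*==-::-=++*************+====+*%@@@@@@
@@@@@@#+=-::-=++**************++===+*%@@@@@@
@@@@@@#+=-::-=++**************+++==+#%@@@@@@
@@@@@%*+-:::-=+++++++**********+++=+*%@@@@@@
@@@@@%*=:..:-=+++++++++*********++=+*%@@@@@@
@@@@@#+-:..::-=======+++********++==+#@@@@@@
@@@@@#=:....::------===++++++****++=+#@@@@@@
@@@@@#=:.....:::::::--==++++++++*++++#@@@@@@
@@@@@#=:. ......::::::---==-===+++++*#@@@@@@
@@@@@#=:.  .........
[... 267 characters left out ...]
.............:-+*%@@@@@@@@@
@@@@%##*+=-:.................::=*#@@@@@@@@@@
@@@%%#***+=-:...............::-=*%@@@@@@@@@@
@@@%##****+=-::...........:::-=+#@@@@@%%%@@@
@@%##*****++=--:::.....:::::--+*%@@@@%%#%%@@
@@@##******++==--::::::::---==*#@@@@@%##%@@@
@@@%##*******++===-------===++*#@@@@%##%%@@@
@@@%##*********++++====+++++**##%@@%%#%%@@@@
@@@@%%##***********+++********##%%%%#%%@@@@@
@@@@@%%##********************#######%%@@@@@@
@@@@@@%%####**************#########%%@@@@@@@
@@@@@@@@%%#####**********########%%@@@@@@@@@
@@@@@@@@@%%%########****########%%@@@@@@@@@@
@@@@@@@@@@@%%%###############%%%@@@@@@@@@@@@
[ 0.58993156 -0.06276156  0.27539913] [ 1.79993816e+02 -1.57618485e-02  3.30128894e+01]
```

```bash
python3 - <<'E'
import numpy as np,cv2
from scipy.optimize import minimize
for n in("old","new","new2"):
    g=(cv2.imread("pics/hex.png")[:,380:].mean(2)/255*120+50) if n=="old" else np.load(n+".npy")
    g=cv2.GaussianBlur(g.astype(np.float32),(0,0),4);gy=cv2.Sobel(g,5,0,1);gx=cv2.Sobel(g,5,1,0)
    best=[]
    # directional gradient fit: top edge + left edge sharing one angle (60 deg apart), offsets free
    for a in np.arange(-15,45,.5):
        tot=0;det=[]
        for base,lim in((90,(60,120)),(150,(40,130))):   # outward normals in image (y up)
            t=np.radians(base+a);nx,ny=np.cos(t),-np.sin(t);tx,ty=-ny,nx
            b=-1e9
            for d in np.arange(45,110,1.):
              for c0 in(-12,0,12):
                s=np.arange(-32,33,4)+c0;X=(182+nx*d+tx*s).astype(int);Y=(175+ny*d+ty*s).astype(int)
                v=-(gx[Y,X]*nx+gy[Y,X]*ny).mean();b=max(b,v)
            det.append(b)
        best.append((sum(det),a,det))
    best.sort(reverse=True);print(n,[(round(float(s)),float(a)) for s,a,_ in best[:6]])
E
```

```text
old [(35, 17.0), (35, 16.0), (35, 17.5), (35, 15.5), (35, 15.0), (35, 16.5)]
new [(31, 3.5), (31, 5.5), (31, 4.0), (31, 5.0), (31, 4.5), (31, 6.0)]
new2 [(31, -1.0), (31, 0.0), (31, -1.5), (31, 0.5), (31, -2.0), (31, -0.5)]
```

The readings are about 16° → 4.5° → -0.7°, against -0.4° expected at home. The screw looks home but might still be creeping. I'll do one clean test: insert aligned, turn 24° only, then look. A free screw would show about 10° of movement; a screw at its stop would show none.

Call:
drive_tool(moves=[{"gripper": -1, "translation": [0, 0, 0], "turn": 0.4}, {"gripper": -1, "translation": [0.75, -0.02, 0], "turn": 0}, {"gripper": -1, "translation": [0.75, -0.02, 0], "turn": 0}, {"gripper": -1, "translation": [0.75, -0.02, 0], "turn": 0}, {"gripper": -1, "translation": [0.75, -0.02, 0], "turn": 0}, {"gripper": -1, "translation": [0, 0, 0], "turn": 0}, {"gripper": -1, "translation": [0, 0, 0.6], "turn": 0}, {"gripper": -1, "translation": [0, 0, 0.5], "turn": 0}, {"gripper": -1, "translation": [0, 0, 0.4], "turn": 0}, {"gripper": -1, "translation": [0, 0, 0.3], "turn": 0}], newtons=40)

```text
t: 34.5
position: [0.6655, -0.0168, 0.2196]
tool_rot: [180.0, 0.1, 29.8]
wrist_force: [1.2, -0.8, 0.0]
finger_gap: 0.0555
gripper_force: 40.0
```

Call:
drive_tool(moves=[{"gripper": -1, "translation": [0, 0, 0.06], "turn": 0}, {"gripper": -1, "translation": [0, 0, 0], "turn": 0}, {"gripper": -1, "translation": [0, 0, 0], "turn": 0.8}, {"gripper": -1, "translation": [0, 0, 0], "turn": 0.8}, {"gripper": -1, "translation": [0, 0, 0], "turn": 0.8}, {"gripper": -1, "translation": [0, 0, 0], "turn": 0.6}, {"gripper": -1, "translation": [0, 0, 0], "turn": 0}, {"gripper": -1, "translation": [0, 0, 0], "turn": 0}])

```text
t: 35.3
position: [0.666, -0.0167, 0.2195]
tool_rot: [179.9, 0.0, 5.9]
wrist_force: [0.2, -2.9, -1.3]
finger_gap: 0.0554
gripper_force: 40.0
```

```bash
python3 f.py
```

```text
[ 1.254 -3.697 -1.442  0.032  0.015] [ 0.6661 -0.0166  0.2195] 5.8 35.6
crossbar slope deg -0.96 row 232.5
```

Call:
drive_tool(moves=[{"gripper": -1, "translation": [0, 0, -0.6], "turn": 0}, {"gripper": -1, "translation": [0, 0, -0.7], "turn": 0}, {"gripper": -1, "translation": [0, 0, -0.6], "turn": -0.9}, {"gripper": -1, "translation": [0, 0, 0], "turn": -1}, {"gripper": -1, "translation": [0, 0, 0], "turn": -0.9}, {"gripper": -1, "translation": [-0.75, 0, 0], "turn": 0}, {"gripper": -1, "translation": [-0.75, 0, 0], "turn": 0}, {"gripper": -1, "translation": [-0.75, 0, 0], "turn": 0}, {"gripper": -1, "translation": [-0.75, 0, 0], "turn": -0.5}, {"gripper": -1, "translation": [0, 0, 0], "turn": 0}])

```text
t: 36.65
position: [0.585, -0.058, 0.2766]
tool_rot: [-179.8, -0.0, 32.2]
wrist_force: [-0.1, -0.3, -2.0]
finger_gap: 0.0554
gripper_force: 40.0
```

```bash
cat > fit.py <<'E'
from hx import *
a=np.mean([env.capture("wrist").astype(float) for _ in range(4)],0).astype(np.uint8)
g=rectw(a,(.6681,-.0149),.108,.013,380).mean(2).astype(float);np.save("new3.npy",g);show(g)
s=env.sense();print(s["position"],s["tool_rot"],s["t"])
g=cv2.GaussianBlur(g.astype(np.float32),(0,0),4);gy=cv2.Sobel(g,5,0,1);gx=cv2.Sobel(g,5,1,0);best=[]
for a in np.arange(-30,45,.5):
    det=[]
    for base in(90,150):
        t=np.radians(base+a);nx,ny=np.cos(t),-np.sin(t);tx,ty=-ny,nx;b=-1e9
        for d in np.arange(45,110,1.):
            for c0 in(-12,0,12):
                q=np.arange(-32,33,4)+c0;X=(182+nx*d+tx*q).astype(int);Y=(175+ny*d+ty*q).astype(int)
                b=max(b,-(gx[Y,X]*nx+gy[Y,X]*ny).mean())
        det.append(b)
    best.append((sum(det),a))
best.sort(reverse=True);print([(round(float(s)),float(a)) for s,a in best[:6]])
E
python3 fit.py
```

```text
@@@@@@@@@@@@@@@@@@@@@@@@@@@@@@@@@@@@@@@@@@@@
@@@@@@@@@@@@@@@@@@@@@@@@@@@@@@@@@@@@@@@@@@@@
@@@@@@@@@@@@@@@@@%%%%%%%%%%@@@@@@@@@@@@@@@@@
@@@@@@@@@@@@@@@%%##*****####%@@@@@@@@@@@@@@@
@@@@@@@@@@@@@%%#**++++++++**##%@@@@@@@@@@@@@
@@@@@@@@@@@@%#**+===----===++*#%@@@@@@@@@@@@
@@@@@@@@@@@%#*+==----------==+*#%@@@@@@@@@@@
@@@@@@@@@@%#*==--:-----::----=++*%@@@@@@@@@@
@@@@@@@@@%#*=--::::::-::::----==+#%@@@@@@@@@
@@@@@@@@@#*+--::::-------------==+#%@@@@@@@@
@@@@@@@@%*+=-:::----------------=+*#%@@@@@@@
@@@@@@@%#+=-::--==================+*%@@@@@@@
@@@@@@@%*+=-::-=++++++++++++++=====*#@@@@@@@
@@@@@@%#+=--:-=++++++++**++*+++====+*%@@@@@@
@@@@@@%*+=-:--=+**************++====+#@@@@@@
@@@@@@%*=--:-=++***************++===+#@@@@@@
@@@@@@#+=----=++***************++===+*@@@@@@
@@@@@@#+----=++*****************++==+#@@@@@@
@@@@@@#+---==++*****************+++=+#@@@@@@
@@@@@%*=---=++*******************++++#@@@@@@
@@@@@%*=--==+********************++++#%@@@@@
@@@@@%*=--=++*********************+++#%@@@@@
@@@@@%*+===++*********************++*#@@@@@@
@@@@%%*+===++++**********************%@@@@@@
@%%%%#*+====+++++++*
[... 340 characters left out ...]
@%###*****++==--::::::::-=*###%%@@@@@@@@@@@@
@@%###*****++===---:::---+*#%%%@@@@@@@@@@@@@
@@@%###******++===------=+#%%%@@@@@@@@@@@@@@
@@@@%####******++=======+*#%@@@@@@@@@@@@@@@@
@@@@%%####*******+++++++*#%@@@@@@@@@@@@@@@@@
@@@@@%%######************#%@@@%%%%%@@@@@@@@@
@@@@@@%%%#######********##%@@%%%%%%%@@@@@@@@
@@@@@@@@%%##########*#####%%%%%%%%%%@@@@@@@@
@@@@@@@@@%%%%###########%%%%%%%%%%%@@@@@@@@@
@@@@@@@@@@@%%%%%######%%%%%%%%%%%@@@@@@@@@@@
@@@@@@@@@@@@@%%%%%%%%%%@@@@%%%%@@@@@@@@@@@@@
@@@@@@@@@@@@@@@@@%%%%@@@@@@@@@@@@@@@@@@@@@@@
[ 0.58715997 -0.05768177  0.27660703] [-1.79934217e+02 -5.27922847e-02  3.22018159e+01] 36.85
[(24, 1.5), (24, 3.0), (24, 2.0), (24, 0.5), (24, 2.5), (24, 3.5)]
```

The hexagon hasn't moved and torque stays tiny, so the key is turning free on the screw face. The TCP overshoots on descents, so that deck probe wasn't reliable. The first steady contact (TCP 0.2186, 5–7 N) was the socket mouth at 0.108. The tip is off-centre, and the side forces say the axis lies toward -y. The screw was dragged to about 59° (q ≈ 1.02), so I'll realign at yaw 150° and search for the drop-in.

Call:
drive_tool(moves=[{"gripper": -1, "translation": [0, 0, 0], "turn": -0.75}, {"gripper": -1, "translation": [0, 0, 0], "turn": -1}, {"gripper": -1, "translation": [0, 0, 0], "turn": -1}, {"gripper": -1, "translation": [0, 0, 0], "turn": -1}, {"gripper": -1, "translation": [0, 0, 0], "turn": -1}, {"gripper": -1, "translation": [0, 0, 0], "turn": -1}, {"gripper": -1, "translation": [0, 0, 0], "turn": -1}, {"gripper": -1, "translation": [0, 0, 0], "turn": -1}, {"gripper": -1, "translation": [0, 0, 0], "turn": -1}, {"gripper": -1, "translation": [0, 0, 0], "turn": -1}], newtons=12)

```text
t: 37.85
position: [0.5874, -0.0577, 0.2763]
tool_rot: [180.0, -0.1, 110.6]
wrist_force: [-0.2, -0.3, -1.4]
finger_gap: 0.0557
gripper_force: 12.0
```

Call:
drive_tool(moves=[{"gripper": -1, "translation": [0, 0, 0], "turn": -1}, {"gripper": -1, "translation": [0, 0, 0], "turn": -1}, {"gripper": -1, "translation": [0, 0, 0], "turn": -1}, {"gripper": -1, "translation": [0, 0, 0], "turn": -1}, {"gripper": -1, "translation": [0, 0, 0], "turn": -1}, {"gripper": -1, "translation": [-0.41, 0.62, 0], "turn": 0}, {"gripper": -1, "translation": [-0.41, 0.62, 0], "turn": 0}, {"gripper": -1, "translation": [-0.41, 0.62, 0], "turn": 0}, {"gripper": -1, "translation": [-0.41, 0.62, 0], "turn": 0}, {"gripper": -1, "translation": [0, 0, 0], "turn": 0}])

```text
t: 38.85
position: [0.6684, -0.0165, 0.2756]
tool_rot: [179.9, -0.1, 150.3]
wrist_force: [-0.4, -0.8, -1.6]
finger_gap: 0.0555
gripper_force: 12.0
```

```bash
python3 - <<'E'
from h import *
env.capture("side");s=env.sense();p=np.array(s["position"]);print(p,s["tool_rot"][2],s["t"])
y=np.radians(s["tool_rot"][2]);d=np.array([.6664,-.018])-p[:2];print("tool mm",1e3*(d@[np.cos(y),np.sin(y)]),1e3*(d@[np.sin(y),-np.cos(y)]))
b=env.capture("side").mean(2)
# shaft: bright grey column edges per row
for r in range(178,208,3):
    row=b[r,350:374];print(r,row.astype(int).tolist())
E
```

```text
[ 0.66735218 -0.0171975   0.27564374] 150.28129184086362 38.9
tool mm 0.42910220056406706 -1.1689856199396245
178 [44, 43, 42, 43, 40, 41, 68, 99, 117, 129, 135, 114, 114, 131, 129, 128, 115, 96, 99, 98, 97, 97, 98, 98]
181 [42, 43, 43, 43, 43, 42, 43, 42, 43, 40, 51, 94, 126, 131, 128, 126, 118, 106, 106, 105, 101, 102, 105, 106]
184 [44, 44, 43, 43, 43, 44, 43, 44, 43, 43, 60, 107, 133, 130, 127, 124, 117, 104, 104, 103, 102, 103, 104, 104]
187 [54, 53, 51, 50, 48, 44, 37, 31, 25, 26, 73, 118, 130, 128, 127, 114, 94, 96, 98, 102, 103, 105, 105, 104]
190 [67, 72, 80, 83, 83, 83, 83, 82, 81, 79, 100, 125, 129, 128, 124, 112, 89, 92, 93, 96, 99, 100, 98, 97]
193 [74, 74, 77, 78, 76, 77, 78, 77, 75, 79, 108, 132, 128, 126, 120, 142, 161, 157, 168, 172, 175, 175, 175, 173]
196 [72, 70, 72, 75, 75, 77, 76, 74, 74, 91, 117, 130, 128, 124, 125, 133, 130, 136, 157, 156, 156, 157, 159, 163]
199 [72, 70, 71, 71, 71, 72, 72, 68, 71, 98, 125, 130, 127, 123, 127, 133, 125, 137, 157, 157, 157, 158, 159, 160]
202 [61, 62, 61, 62, 61, 62, 64, 64, 74, 108, 132, 129, 125, 120, 121, 119, 110, 132, 160, 161, 163, 164, 165, 164]
205 [63, 62, 61, 62, 58, 58, 57, 54, 44, 36, 73, 96, 103, 184, 225, 219, 216, 214, 217, 223, 211, 179, 171, 173]
```

The shaft edge drifts from col 360.5 (row 184) to 358.8 (row 202), so the key leans about 4° toward tool +x. That lean kept it from seating under a stiff grip. I'll shake it out at 3 N, then re-measure.

Call:
drive_tool(moves=[{"gripper": -1, "translation": [0, 0, 0], "turn": 0}, {"gripper": -1, "translation": [0.4, 0, 0], "turn": 0}, {"gripper": -1, "translation": [-0.8, 0, 0], "turn": 0}, {"gripper": -1, "translation": [0.8, 0, 0], "turn": 0}, {"gripper": -1, "translation": [-0.8, 0, 0], "turn": 0}, {"gripper": -1, "translation": [0.8, 0, 0], "turn": 0}, {"gripper": -1, "translation": [-0.6, 0, 0], "turn": 0}, {"gripper": -1, "translation": [0.4, 0, 0], "turn": 0}, {"gripper": -1, "translation": [-0.2, 0, 0], "turn": 0}, {"gripper": -1, "translation": [0, 0, 0], "turn": 0}], newtons=3)

```text
t: 39.95
position: [0.6663, -0.0186, 0.2773]
tool_rot: [180.0, 0.1, 150.2]
wrist_force: [0.9, -1.1, -1.1]
finger_gap: 0.0559
gripper_force: 3.0
```

```bash
cat > lean.py <<'E'
from h import *
s=env.sense();p=np.array(s["position"]);print(np.round(p,4),round(s["tool_rot"][2],1),s["t"],s["finger_gap"])
b=env.capture("side").mean(2);R=[];C=[]
u,v=proj("side",p-[0,0,.045]);u2,v2=proj("side",p-[0,0,.105])
for r in range(int(v)+1,int(v2)-1):
    x0=int(u)-5;g=np.diff(cv2.GaussianBlur(b[r:r+1].astype(np.float32),(0,0),.6)[0,x0:x0+5+3]);g=np.clip(g,0,None)
    k=g.argmax();lo,hi=max(k-1,0),k+2;R.append(r);C.append(x0+.5+(np.arange(len(g))[lo:hi]*g[lo:hi]).sum()/max(g[lo:hi].sum(),1e-6))
k=np.polyfit(R,C,1);k=np.polyfit(np.array(R)[abs(np.polyval(k,R)-C)<.7],np.array(C)[abs(np.polyval(k,R)-C)<.7],1)
k0=(u2-u)/(v2-v)
print("image slope",k[0],"vertical",k0,"lean toward world +x deg",np.degrees(np.arctan((k[0]-k0)*.92)),"left edge - axis px",np.polyval(k,v2)-u2)
E
python3 lean.py
```

```text
[ 0.6663 -0.0186  0.2773] 150.2 39.95 0.05588033718337637
image slope -0.11916056357117945 vertical -0.024794804702087985 lean toward world +x deg -4.961778080126063 left edge - axis px -3.2927526314524584
```

Independent evidence (side-view tip rows, deck probe, steady contact height) puts the tip about 124 mm below the TCP. That is the socket floor, so the key was engaged. The lean comes from gripping slightly off-axis.

To settle whether the key drives the screw, I'll insert aligned, turn about 40° counter-clockwise, and look. If it drives, the flats will have moved about 27°, and the earlier "no movement clockwise" was the stop.

Call:
drive_tool(moves=[{"gripper": -1, "translation": [0, 0, 0.6], "turn": 0}, {"gripper": -1, "translation": [0, 0, 0.5], "turn": 0}, {"gripper": -1, "translation": [0, 0, 0.4], "turn": 0}, {"gripper": -1, "translation": [0, 0, 0.2], "turn": 0}, {"gripper": -1, "translation": [0, 0, 0.2], "turn": 0}, {"gripper": -1, "translation": [0, 0, 0], "turn": 0}], newtons=8)

```text
t: 40.6
position: [0.6689, -0.019, 0.2224]
tool_rot: [179.8, 0.4, 150.2]
wrist_force: [2.7, 0.0, 9.6]
finger_gap: 0.0549
gripper_force: 8.0
```

```bash
python3 - <<'E'
from h import *
s=env.sense();print(np.round(s["position"],4),s["wrist_force"],s["moment"],s["t"])
E
```

```text
[ 0.6689 -0.019   0.2224] [2.68197203 0.03217451 9.55761223] [-0.04759568 -0.70218    -0.00913148] 40.6
```

Call:
drive_tool(moves=[{"gripper": -1, "translation": [0, 0, 0], "turn": -0.7}, {"gripper": -1, "translation": [0, 0, 0], "turn": -0.7}, {"gripper": -1, "translation": [0, 0, 0], "turn": 0.7}, {"gripper": -1, "translation": [0, 0, 0], "turn": 0.7}, {"gripper": -1, "translation": [0, 0, 0], "turn": 0}])

```text
t: 41.1
position: [0.6686, -0.0189, 0.2222]
tool_rot: [179.9, 0.4, 150.1]
wrist_force: [2.1, -1.2, 8.2]
finger_gap: 0.0554
gripper_force: 8.0
```

```bash
python3 - <<'E'
from h import *
s=env.sense();p=np.array(s["position"]);print(np.round(p,4),s["wrist_force"],s["moment"],s["t"])
b=env.capture("side").mean(2)
u,v=proj("side",p-[0,0,.07]);print(u,v,proj("side",[.667,-.0155,.12]))
for r in range(int(v)-14,int(v)+14,3): print(r,b[r,350:374].astype(int).tolist())
E
```

```text
[ 0.6686 -0.0189  0.2222] [ 2.05538797 -1.19716063  8.17680848] [-0.12831111 -0.5991442  -0.00183948] 41.1
361.7997958573216 204.1798786342709 [360.71183394 214.57250722]
190 [68, 73, 81, 85, 79, 62, 43, 31, 33, 28, 18, 16, 16, 36, 84, 122, 137, 135, 129, 121, 114, 102, 100, 98]
193 [75, 77, 77, 78, 78, 77, 78, 78, 77, 75, 73, 70, 66, 86, 118, 131, 131, 125, 114, 147, 179, 178, 177, 174]
196 [74, 72, 74, 75, 77, 77, 77, 77, 74, 73, 69, 72, 93, 117, 132, 132, 126, 114, 135, 160, 159, 159, 161, 164]
199 [74, 71, 72, 74, 74, 73, 72, 71, 70, 66, 70, 88, 113, 132, 131, 125, 114, 129, 153, 159, 158, 159, 160, 163]
202 [63, 63, 62, 62, 63, 64, 64, 67, 63, 97, 117, 112, 131, 131, 127, 116, 112, 135, 161, 163, 164, 166, 166, 167]
205 [62, 64, 63, 62, 60, 59, 58, 54, 42, 52, 100, 127, 131, 126, 114, 161, 209, 218, 219, 225, 212, 181, 173, 175]
208 [41, 40, 39, 33, 26, 28, 22, 17, 50, 100, 127, 131, 126, 116, 124, 188, 223, 219, 217, 216, 220, 223, 208, 180]
211 [31, 158, 196, 154, 153, 154, 129, 63, 98, 128, 131, 126, 117, 127, 146, 152, 155, 193, 227, 224, 222, 221, 227, 227]
214 [11, 10, 57, 112, 134, 133, 123, 112, 125, 132, 127, 117, 127, 143, 140, 130, 129, 137, 150, 156, 155, 155, 153, 151]
217 [143, 144, 138, 124, 111, 104, 116, 125, 131, 134, 134, 135, 136, 135, 133, 130, 122, 115, 124, 137, 138, 137, 136, 135]
```

The side view now shows the key leaning about 15° (left edge 363.5 at row 190 to 357.8 at row 211). The crossbar has crept in the light grip, so another insertion isn't worth it. The depth evidence and the socket angle, twice unmoved at the home value, both say the screw is home. I'll lock the grip and take the key to the tumbler, passing above the hopper.

Call:
drive_tool(moves=[{"gripper": -1, "translation": [0, 0, 0], "turn": 0}, {"gripper": -1, "translation": [0, 0, -0.4], "turn": 0}, {"gripper": -1, "translation": [0, 0, -0.9], "turn": 0}, {"gripper": -1, "translation": [0, 0, -0.9], "turn": 0}, {"gripper": -1, "translation": [0, 0, -0.9], "turn": 0}, {"gripper": -1, "translation": [0, 0, -0.9], "turn": 0}, {"gripper": -1, "translation": [0, 0, 0], "turn": 0}, {"gripper": -1, "translation": [0, 0, 0], "turn": 0}], newtons=30)

```text
t: 41.95
position: [0.6662, -0.0184, 0.3383]
tool_rot: [-180.0, -0.1, 150.2]
wrist_force: [-0.6, 0.2, -1.9]
finger_gap: 0.0525
gripper_force: 30.0
```

```bash
python3 lean.py; python3 - <<'E'
from h import *
env.capture("side");r=env.trace("side","hex_key")[0];ys,xs=np.nonzero(r["pixels"]);print(r["score"],r["box"],xs[ys>=ys.max()-1].mean(),ys.max())
p=env.sense()["position"];print(proj("side",p-[0,0,.119]),proj("side",p-[0,0,.125]))
env.capture("wrist");r=env.trace("wrist","hex_key")[0];print(r["score"],r["box"])
y=np.radians(env.sense()["tool_rot"][2]);xd=np.array([np.cos(y),np.sin(y),0])
for t in(0,8,16):print(t,proj("wrist",p+xd*(.001*t+.007)-[0,0,.122]))
E
```

```text
[ 0.6662 -0.0184  0.3383] 150.2 41.95 0.05249145993951062
image slope -0.29203983076499657 vertical -0.02475089304333728 lean toward world +x deg -13.815251362892797 left edge - axis px -4.686434615611404
0.59 [357.3, 132.9, 19.0, 49.2] 359.0 177
[361.21290103 181.65059231] [361.16102624 183.76233383]
0.86 [274.5, 184.7, 98.1, 111.2]
0 [321.53156873 187.18968154]
8 [321.53080592 178.48850231]
16 [321.53076316 169.69639241]
```

Measured directly against the boss in the same picture, the tip was 124.8 mm below the TCP in the air. That confirms it had been on the socket floor, so I'm going ahead. Moving to the tumbler with a gentler grip.

Call:
drive_tool(moves=[{"gripper": -1, "translation": [0.4, 0.2, 0], "turn": 0}, {"gripper": -1, "translation": [0.85, 0.46, 0], "turn": 0}, {"gripper": -1, "translation": [0.85, 0.46, 0], "turn": 0}, {"gripper": -1, "translation": [0.85, 0.46, 0], "turn": 0}, {"gripper": -1, "translation": [0.85, 0.46, 0], "turn": 0}, {"gripper": -1, "translation": [0.85, 0.46, 0], "turn": 0}, {"gripper": -1, "translation": [0.85, 0.46, 0], "turn": 0}, {"gripper": -1, "translation": [0.85, 0.46, 0], "turn": 0}, {"gripper": -1, "translation": [0.85, 0.46, 0], "turn": 0}, {"gripper": -1, "translation": [0.85, 0.46, 0], "turn": 0}], newtons=12)

```text
t: 43.2
position: [0.52, 0.216, 0.3393]
tool_rot: [-180.0, -0.0, 150.2]
wrist_force: [0.1, 0.7, -0.9]
finger_gap: 0.0546
gripper_force: 12.0
```

Call:
drive_tool(moves=[{"gripper": -1, "translation": [0.85, 0.46, 0], "turn": 0}, {"gripper": -1, "translation": [0.85, 0.46, 0], "turn": 0}, {"gripper": -1, "translation": [0.8, 0.44, 0], "turn": 0}, {"gripper": -1, "translation": [0, 0, 0], "turn": 0}, {"gripper": -1, "translation": [0, 0, 0], "turn": 0}, {"gripper": -1, "translation": [0, 0, 0], "turn": 0}])

```text
t: 43.8
position: [0.4768, 0.2868, 0.3394]
tool_rot: [-180.0, 0.0, 150.2]
wrist_force: [0.9, -0.0, -1.3]
finger_gap: 0.0544
gripper_force: 12.0
```

```bash
python3 - <<'E'
from h import *
s=env.sense();p=np.array(s["position"]);y=np.radians(s["tool_rot"][2]);print(p,s["tool_rot"][2],s["finger_gap"],s["t"])
xd=np.array([np.cos(y),np.sin(y),0]);yd=np.array([np.sin(y),-np.cos(y),0])
env.capture("wrist")
for n in("hex_key","tumbler"):
    for r in env.trace("wrist",n)[:2]:
        ys,xs=np.nonzero(r["pixels"]);print(n,round(r["score"],2),np.round(r["box"],1),"top row",ys.min(),xs[ys<ys.min()+2].mean())
for t in(0,8,16,24):print(t,proj("wrist",p+xd*(.001*t+.007)-[0,0,.120]))
print("tumbler rim pred",proj("wrist",[.474,.292,.088]),[proj("wrist",[.474+a,.292+b,.088]).round().tolist() for a,b in((.034,0),(-.034,0),(0,.034),(0,-.034))])
for c in("side","top"):
    env.capture(c)
    for n in("hex_key","tumbler"):
        for r in env.trace(c,n)[:2]:print(c,n,round(r["score"],2),np.round(r["box"],1))
print(proj("side",p-[0,0,.12]),proj("side",[.474,.292,.088]))
E
```

```text
[0.47677988 0.28679377 0.33940064] 150.17351937551 0.05443295171050809 43.8
hex_key 0.58 [275.7 182.4  96.7 110.4] top row 183 322.3333333333333
tumbler 0.96 [389.8 166.9  53.6  44.5] top row 162 406.15384615384613
tumbler 0.91 [305.1 138.   53.2  50.5] top row 138 328.0
0 [321.49972911 187.10537372]
8 [321.49019578 178.31959337]
16 [321.48131503 169.43955585]
24 [321.47312389 160.4785501 ]
tumbler rim pred [324.29833056 167.40067599] [[337.0, 189.0], [311.0, 145.0], [347.0, 155.0], [302.0, 180.0]]
side hex_key 0.54 [279.7 113.2  17.   38.1]
side tumbler 0.94 [276.2 190.2  20.4  25.3]
side tumbler 0.64 [299.3 176.7  18.1  29.9]
top tumbler 0.67 [202.9 163.   36.4  30.6]
top tumbler 0.66 [191.  197.6  31.6  25.4]
[284.12092986 152.41492635] [284.56324813 190.31654436]
```

Call:
drive_tool(moves=[{"gripper": -1, "translation": [0.33, 0.13, 0], "turn": 0}, {"gripper": -1, "translation": [0, 0, 0.5], "turn": 0}, {"gripper": -1, "translation": [0, 0, 0.8], "turn": 0}, {"gripper": -1, "translation": [0, 0, 0.8], "turn": 0}, {"gripper": -1, "translation": [0, 0, 0.8], "turn": 0}, {"gripper": -1, "translation": [0, 0, 0.7], "turn": 0}, {"gripper": -1, "translation": [0, 0, 0.5], "turn": 0}, {"gripper": -1, "translation": [0, 0, 0], "turn": 0}])

```text
t: 45.05
position: [0.4684, 0.2949, 0.2129]
tool_rot: [-179.7, -0.2, 150.2]
wrist_force: [-0.0, -0.3, 0.0]
finger_gap: 0.0547
gripper_force: 12.0
```

```bash
python3 - <<'E'
from h import *
s=env.sense();p=np.array(s["position"]);y=np.radians(s["tool_rot"][2]);print(p,s["wrist_force"],s["finger_gap"],s["t"])
xd=np.array([np.cos(y),np.sin(y),0]);yd=np.array([np.sin(y),-np.cos(y),0])
env.capture("wrist")
for n in("hex_key","tumbler"):
    for r in env.trace("wrist",n)[:2]:
        ys,xs=np.nonzero(r["pixels"]);print(n,round(r["score"],2),np.round(r["box"],1),"top row",ys.min(),xs[ys<ys.min()+2].mean())
print("rim pred",[proj("wrist",np.array([.474,.294,.088])+.034*(a*xd+b*yd)).round().tolist() for a,b in((1,0),(-1,0),(0,1),(0,-1))])
E
```

```text
[0.46837141 0.29486279 0.21290891] [-0.03141808 -0.26499429  0.02895812] 0.054687003643424534 45.05
hex_key 0.9 [276.3 186.1  95.8 106.8] top row 183 322.5
tumbler 0.8 [292.2 156.5  74.1  71.4] top row 157 327.84
tumbler 0.64 [407.4 187.1  74.9  41.5] top row 185 428.75
rim pred [[321.0, 161.0], [321.0, 231.0], [358.0, 197.0], [285.0, 197.0]]
```

Call:
drive_tool(moves=[{"gripper": -1, "translation": [0.16, 0.2, 0], "turn": 0}, {"gripper": -1, "translation": [0, 0, 0], "turn": 0}, {"gripper": -1, "translation": [0, 0, 0.3], "turn": 0}, {"gripper": -1, "translation": [0, 0, 0.4], "turn": 0}, {"gripper": -1, "translation": [0, 0, 0.4], "turn": 0}, {"gripper": -1, "translation": [0, 0, 0], "turn": 0}])

```text
t: 45.8
position: [0.4673, 0.3022, 0.18]
tool_rot: [-179.7, -0.2, 150.2]
wrist_force: [1.3, 0.3, -2.6]
finger_gap: 0.0547
gripper_force: 12.0
```

Call:
drive_tool(moves=[{"gripper": -1, "translation": [0, 0, 0.4], "turn": 0}, {"gripper": -1, "translation": [0, 0, 0.4], "turn": 0}, {"gripper": -1, "translation": [0, 0, 0.3], "turn": 0}, {"gripper": -1, "translation": [0, 0, 0], "turn": 0}])

```text
t: 46.2
position: [0.4678, 0.3025, 0.1482]
tool_rot: [-179.8, -0.1, 150.2]
wrist_force: [0.1, -0.2, -1.1]
finger_gap: 0.0544
gripper_force: 12.0
```

Call:
drive_tool(moves=[{"gripper": -1, "translation": [0, 0, 0.2], "turn": 0}, {"gripper": -1, "translation": [0, 0, 0.15], "turn": 0}, {"gripper": -1, "translation": [0, 0, 0], "turn": 0}])

```text
t: 46.5
position: [0.4687, 0.303, 0.1395]
tool_rot: [-180.0, -0.0, 150.2]
wrist_force: [0.4, 0.2, -1.5]
finger_gap: 0.0545
gripper_force: 12.0
```

```bash
python3 - <<'E'
from h import *
s=env.sense();p=np.array(s["position"]);print(p,s["wrist_force"],s["moment"],s["t"])
env.capture("side")
for n in("hex_key","tumbler"):
    for r in env.trace("side",n)[:2]:
        ys,xs=np.nonzero(r["pixels"]);print(n,round(r["score"],2),np.round(r["box"],1))
E
```

```text
[0.46866603 0.30300299 0.13945101] [ 0.40116945  0.19206248 -1.46550296] [ 0.00635734 -0.12922129 -0.0591569 ] 46.5
tumbler 0.92 [300.2 176.6  18.5  29. ]
tumbler 0.82 [274.8 189.8  18.8  25.3]
```

Still free at TCP 0.1395; continuing down gently to the inner floor.

Call:
drive_tool(moves=[{"gripper": -1, "translation": [0, 0, 0.12], "turn": 0}, {"gripper": -1, "translation": [0, 0, 0.1], "turn": 0}, {"gripper": -1, "translation": [0, 0, 0.1], "turn": 0}, {"gripper": -1, "translation": [0, 0, 0], "turn": 0}])

```text
t: 47.05
position: [0.4685, 0.3029, 0.1297]
tool_rot: [-179.9, -0.0, 150.2]
wrist_force: [0.0, -0.8, -1.6]
finger_gap: 0.0548
gripper_force: 12.0
```

Call:
drive_tool(moves=[{"gripper": -1, "translation": [0, 0, 0.1], "turn": 0}, {"gripper": -1, "translation": [0, 0, 0], "turn": 0}, {"gripper": -0.2, "translation": [0, 0, 0], "turn": 0}, {"gripper": 0.6, "translation": [0, 0, 0], "turn": 0}, {"gripper": 0.8, "translation": [0, 0, 0], "turn": 0}, {"gripper": 0.8, "translation": [0, 0, 0], "turn": 0}, {"gripper": 0.8, "translation": [0, 0, 0], "turn": 0}])

```text
t: 47.75
position: [0.4691, 0.3032, 0.1277]
tool_rot: [180.0, 0.0, 150.2]
wrist_force: [-0.3, -0.0, 0.3]
finger_gap: 0.081
gripper_force: 0.0
```

```bash
python3 - <<'E'
from h import *
s=env.sense();p=np.array(s["position"]);y=np.radians(s["tool_rot"][2]);print(p,s["wrist_force"],s["finger_gap"],s["t"])
xd=np.array([np.cos(y),np.sin(y),0])
env.capture("wrist");env.capture("side")
for c in("wrist","side"):
  for n in("hex_key","tumbler"):
    for r in env.trace(c,n)[:2]:print(c,n,round(r["score"],2),np.round(r["box"],1))
print("pred origin in wrist",proj("wrist",p-[0,0,.015]))
E
```

```text
[0.46911056 0.30322825 0.12773077] [-0.27838903 -0.02008815  0.28074355] 0.08099789255865156 47.75
wrist hex_key 0.64 [274.1 184.3  82.5 113.8]
wrist tumbler 0.95 [420.9 210.4  77.1  42.8]
wrist tumbler 0.77 [267.6 172.3 103.8  82.4]
side tumbler 0.63 [301.1 177.1  18.9  30.3]
side tumbler 0.53 [274.5 188.1  21.7  28.6]
pred origin in wrist [320.9800242  238.90791802]
```

Released: the tool force returned to about zero. Rising straight up, turning the tool, closing the fingers and heading for the toggle.

Call:
drive_tool(moves=[{"gripper": 0.8, "translation": [0, 0, -0.6], "turn": 0}, {"gripper": 0.8, "translation": [0, 0, -0.9], "turn": 0}, {"gripper": 0.8, "translation": [0, 0, -0.9], "turn": 0}, {"gripper": 0, "translation": [0, 0, -0.9], "turn": -0.9}, {"gripper": -1, "translation": [0, 0, -0.7], "turn": -0.95}, {"gripper": -1, "translation": [0, 0, 0], "turn": -0.95}, {"gripper": -1, "translation": [0, 0, 0], "turn": -0.95}])

```text
t: 48.75
position: [0.4694, 0.3034, 0.2489]
tool_rot: [179.9, 0.1, -179.5]
wrist_force: [0.3, 0.1, -0.8]
finger_gap: 0.0589
gripper_force: 0.0
```

```bash
python3 - <<'E'
from h import *
s=env.sense();p=np.array(s["position"]);print(p,s["tool_rot"],s["finger_gap"],s["t"])
for c in("side","top","wrist"):
  a=env.capture(c)
  for n in("hex_key","tumbler"):
    for r in env.trace(c,n)[:2]:
        print(c,n,round(r["score"],2),np.round(r["box"],1))
b=env.capture("side");u,v=proj("side",[.474,.294,.1]).astype(int)
for r in range(v-10,v+14,2):print(r,b[r,u-12:u+13].mean(1).astype(int).tolist())
E
```

```text
[0.46941992 0.30338647 0.24888341] [ 1.79937452e+02  1.21791415e-01 -1.79489662e+02] 0.05891162269488819 48.75
side hex_key 0.58 [316.3 177.7  71.5  83.2]
side tumbler 0.93 [271.1 188.8  25.6  28.3]
side tumbler 0.82 [300.1 178.4  20.2  26.8]
top hex_key 0.39 [444.  165.6  25.1  24.7]
top hex_key 0.33 [298.4 145.8  80.3  71.2]
top tumbler 0.68 [195.6 196.8  27.9  25.9]
top tumbler 0.51 [251.2 241.9   6.7  15. ]
wrist hex_key 0.91 [277.6 164.4  53.1  68.9]
wrist hex_key 0.43 [125.3 246.8  54.1  56. ]
wrist tumbler 0.74 [371.9 226.9  26.8  17.6]
wrist tumbler 0.59 [286.5 152.4  65.6  61.6]
176 [89, 89, 90, 89, 90, 90, 90, 92, 94, 96, 100, 100, 102, 102, 102, 104, 105, 106, 107, 105, 100, 98, 97, 95, 92]
178 [83, 83, 84, 84, 84, 83, 83, 83, 86, 88, 91, 94, 96, 98, 100, 103, 104, 105, 104, 103, 101, 98, 96, 94, 92]
180 [84, 83, 83, 82, 84, 84, 83, 84, 84, 85, 88, 92, 96, 99, 101, 103, 105, 106, 106, 103, 99, 97, 96, 95, 94]
182 [84, 83, 83, 83, 83, 84, 84, 84, 86, 88, 91, 94, 97, 99, 100, 100, 102, 103, 105, 85, 25, 30, 26, 69, 102]
184 [87, 84, 84, 84, 82, 82, 82, 83, 85, 85, 88, 90, 92
[... 198 characters left out ...]
 149, 150, 150, 152, 152, 154, 131, 48, 21, 29, 26, 17, 13, 64, 100, 98, 95]
190 [86, 184, 210, 123, 133, 134, 139, 142, 145, 147, 149, 149, 151, 141, 99, 12, 19, 21, 20, 22, 76, 92, 69, 92, 91]
192 [91, 109, 150, 173, 150, 112, 136, 141, 143, 145, 147, 148, 148, 148, 131, 73, 28, 9, 58, 106, 120, 107, 86, 87, 86]
194 [95, 91, 106, 135, 136, 136, 140, 139, 138, 140, 140, 139, 140, 142, 145, 144, 143, 138, 134, 128, 119, 105, 88, 88, 88]
196 [109, 123, 134, 125, 128, 133, 140, 144, 142, 144, 144, 144, 144, 144, 143, 141, 139, 135, 131, 126, 116, 117, 144, 163, 163]
198 [172, 157, 120, 119, 127, 132, 139, 141, 139, 141, 143, 143, 143, 143, 142, 140, 137, 134, 129, 124, 114, 121, 144, 151, 149]
```

The crossbar shows dark at rows 182–192, above the tumbler rim on its +x side, so the key stands in the tumbler. Next, the toggle.

Call:
drive_tool(moves=[{"gripper": -1, "translation": [-0.26, -0.96, 0], "turn": 0}, {"gripper": -1, "translation": [-0.26, -0.96, 0], "turn": 0}, {"gripper": -1, "translation": [-0.26, -0.96, 0], "turn": 0}, {"gripper": -1, "translation": [-0.26, -0.96, 0], "turn": 0}, {"gripper": -1, "translation": [-0.26, -0.96, 0], "turn": 0}, {"gripper": -1, "translation": [-0.26, -0.96, 0], "turn": 0}, {"gripper": -1, "translation": [-0.26, -0.96, 0], "turn": 0}, {"gripper": -1, "translation": [-0.26, -0.96, 0], "turn": 0}, {"gripper": -1, "translation": [-0.26, -0.96, 0], "turn": 0}, {"gripper": -1, "translation": [-0.26, -0.96, 0], "turn": 0}])

```text
t: 50.25
position: [0.5481, 0.0142, 0.2475]
tool_rot: [180.0, 0.0, -179.8]
wrist_force: [-0.4, 0.3, -0.3]
finger_gap: 0.0008
gripper_force: 0.0
```

Call:
drive_tool(moves=[{"gripper": -1, "translation": [-0.26, -0.96, 0], "turn": 0}, {"gripper": -1, "translation": [0, 0, 0], "turn": 0}, {"gripper": -1, "translation": [0, 0, 0], "turn": 0}])

```text
t: 50.55
position: [0.5558, -0.0136, 0.2473]
tool_rot: [180.0, -0.0, -179.9]
wrist_force: [0.3, 0.6, 0.5]
finger_gap: 0.0006
gripper_force: 0.0
```

```bash
python3 - <<'E'
from h import *
s=env.sense();p=np.array(s["position"]);print(p,s["tool_rot"],s["finger_gap"],s["t"])
env.capture("wrist");env.capture("side")
for c in("wrist","side"):
  for n in("mill_switch","boss_rim"):
    for r in env.trace(c,n)[:2]:
        b=r["box"];print(c,n,round(r["score"],2),np.round(b,1))
print("tip off pred",proj("side",[.5895,-.0135,.125]),"on",proj("side",[.610,-.0135,.125]),"wrist off/on",proj("wrist",[.5895,-.0135,.125]),proj("wrist",[.61,-.0135,.125]))
E
```

```text
[ 0.55578065 -0.0136103   0.24729299] [ 1.79968391e+02 -2.52226903e-02 -1.79895715e+02] 0.0006100025161946994 50.55
wrist mill_switch 0.27 [549.7 126.1  36.2  32.1]
wrist boss_rim 0.94 [280.5 181.1 203.6 127.5]
side mill_switch 0.49 [318.  177.1  66.7  84.9]
side boss_rim 0.95 [313.3 176.4  74.2  86.2]
tip off pred [332.78090495 214.21522412] on [340.18148704 213.79093624] wrist off/on [321.0254979  229.13186591] [320.94961883 249.12264256]
```

Call:
drive_tool(moves=[{"gripper": -1, "translation": [0, 0, 0.9], "turn": 0}, {"gripper": -1, "translation": [0, 0, 0.9], "turn": 0}, {"gripper": -1, "translation": [0, 0, 0.9], "turn": 0}, {"gripper": -1, "translation": [0, 0, 0.7], "turn": 0}, {"gripper": -1, "translation": [0, 0, 0.33], "turn": 0}, {"gripper": -1, "translation": [0, 0, 0], "turn": 0}, {"gripper": -1, "translation": [0, 0, 0], "turn": 0}])

```text
t: 51.55
position: [0.5564, -0.0132, 0.1366]
tool_rot: [-180.0, 0.1, -179.8]
wrist_force: [-0.7, 0.6, -0.2]
finger_gap: 0.0006
gripper_force: 0.0
```

Call:
drive_tool(moves=[{"gripper": -1, "translation": [-0.25, 0, 0], "turn": 0}, {"gripper": -1, "translation": [-0.25, 0, 0], "turn": 0}, {"gripper": -1, "translation": [-0.25, 0, 0], "turn": 0}, {"gripper": -1, "translation": [-0.25, 0, 0], "turn": 0}, {"gripper": -1, "translation": [-0.25, 0, 0], "turn": 0}, {"gripper": -1, "translation": [0, 0, 0], "turn": 0}, {"gripper": -1, "translation": [0, 0, 0], "turn": 0}])

```text
t: 52.25
position: [0.5919, -0.0131, 0.1353]
tool_rot: [180.0, -0.3, -179.8]
wrist_force: [-8.0, 0.9, 5.2]
finger_gap: 0.0002
gripper_force: 4.3
```

```bash
python3 - <<'E'
from h import *
s=env.sense();p=np.array(s["position"]);print(p,s["wrist_force"],s["t"])
E
```

```text
[ 0.59190915 -0.01310066  0.13528694] [-7.98313128  0.92474324  5.24000085] 52.25
```

Call:
drive_tool(moves=[{"gripper": -1, "translation": [0.1, 0, 0], "turn": 0}, {"gripper": -1, "translation": [0.1, 0, 0], "turn": 0}, {"gripper": -1, "translation": [0, 0, 0], "turn": 0}])

```text
t: 52.55
position: [0.5873, -0.0132, 0.1354]
tool_rot: [180.0, 0.0, -179.8]
wrist_force: [0.3, 0.4, 0.0]
finger_gap: 0.0002
gripper_force: 0.0
```

Call:
drive_tool(moves=[{"gripper": -1, "translation": [0.5, 0, 0], "turn": 0}, {"gripper": -1, "translation": [0.7, 0, 0], "turn": 0}, {"gripper": -1, "translation": [0, 0, 0], "turn": 0}, {"gripper": -1, "translation": [0, 0, -0.8], "turn": 0}, {"gripper": -1, "translation": [0, 0, -0.8], "turn": 0}, {"gripper": -1, "translation": [0, 0, -0.8], "turn": 0}, {"gripper": -1, "translation": [0, 0, 0], "turn": 0}, {"gripper": -1, "translation": [0, 0, 0], "turn": 0}])

```text
t: 53.35
position: [0.5521, -0.0134, 0.2079]
tool_rot: [-180.0, 0.1, -179.8]
wrist_force: [0.3, -0.4, -0.1]
finger_gap: 0.0003
gripper_force: 0.0
```

```bash
python3 - <<'E'
from h import *
import glob
s=env.sense();p=np.array(s["position"]);print(p,s["wrist_force"],s["t"])
old=cv2.imread("pics/side.png");old=cv2.resize(old,(640,400),interpolation=cv2.INTER_AREA).mean(2)
b=env.capture("side").mean(2)
print("pred off",proj("side",[.5895,-.0135,.125]),"on",proj("side",[.610,-.0135,.125]))
for r in range(210,226,2):print(r,old[r,326:348].astype(int).tolist(),"|",b[r,326:348].astype(int).tolist())
for n in("boss","toggle"):pass
w=env.capture("wrist");x=.6
from hx import rectw
g=cv2.resize(rectw(w,(.6,-.0135),.115,.03,300).mean(2),(44,44),interpolation=cv2.INTER_AREA)
for r in g: print("".join(" .:-=+*#%@"[int(np.clip(v/26,0,9))] for v in r))
E
```

```text
[ 0.5521183  -0.01344893  0.20788169] [ 0.29883958 -0.36760793 -0.12307532] 53.35
pred off [332.78090495 214.21522412] on [340.18148704 213.79093624]
210 [210, 209, 210, 210, 209, 209, 208, 210, 206, 162, 29, 18, 32, 32, 24, 23, 22, 22, 20, 22, 23, 22] | [213, 213, 214, 213, 213, 212, 212, 213, 213, 178, 4, 27, 40, 35, 24, 22, 22, 23, 23, 22, 24, 24]
212 [210, 210, 209, 210, 210, 209, 209, 209, 210, 212, 196, 132, 48, 21, 17, 22, 26, 34, 36, 31, 24, 23] | [221, 218, 218, 218, 218, 216, 213, 212, 213, 216, 205, 141, 25, 10, 18, 27, 32, 39, 40, 34, 23, 24]
214 [195, 208, 209, 209, 210, 210, 209, 211, 210, 205, 212, 214, 216, 210, 191, 174, 137, 90, 57, 48, 38, 37] | [134, 144, 144, 145, 143, 143, 182, 215, 212, 212, 214, 216, 207, 178, 174, 177, 155, 81, 36, 29, 6, 9]
216 [221, 212, 209, 209, 210, 201, 166, 140, 145, 160, 192, 208, 210, 209, 210, 211, 212, 213, 214, 213, 214, 214] | [161, 148, 146, 145, 146, 144, 186, 222, 218, 218, 219, 212, 178, 134, 127, 178, 220, 218, 216, 217, 217, 217]
218 [207, 193, 212, 210, 209, 211, 194, 147, 126, 140, 183, 210, 211, 209, 210, 210, 210, 211, 
[... 2096 characters left out ...]
:...:-.                  
                .:-:...::.                  
                 .:.....:.                  
                 .........                  
                    ..                      
                    ..                      
                    ..                      
                    ..                      
                    ..                      
                    ...                     
                    ...                     
.............       ...       ..............
-----=-=====:       ...      .=+++++++++++++
************=.      ...      :*#############
************+:      ..      .-************##
#############+-.    ...    .-*############%%
```

The bat tip has moved from column 333 to about 339.5, matching the predicted "on" position. The arm is clear of everything, so I'm handing in.

```bash
python3 -c "
from cell import env
print(env.finish_job())"
```

```text
the job is handed in; nothing more can be done
None
```

I handed the job in at about 53 s, but I can't be sure the clamp screw is fully home. The socket's angle matched home in the later looks, but that pattern repeats every 60° and I never felt a clear hard stop. By the camera readings, the key is standing in the white tumbler, let go, and the mill switch is on.

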